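Dip the chocolate melter with the gauge rod

TASK

Check the depth of the chocolate melter: slip the orange spacer ring over the upright guide tube on top of the melter so that it lies flat on the lid, then put the gauge rod down the tube, tip first, until its brass collar rests on the ring, and draw it right out again. Finish while still holding the rod in the gripper, level and still, with its tip about 15 cm above the middle of the blue tile and nothing else supporting it, so that it can be read; the ring stays on the tube. Leave the praline box, mould, bowl and scraper where they are.

Things in the scene. Friction and masses are not known exactly. Their poses are not given: they have to be found in the camera images.
- melter: white tabletop melting tank with flat aluminium lid, fixed, 260 x 200 x 90 mm high. Origin: on the table right under the guide tube's axis; the tank reaches from -80 to +180 mm along its own x and +-100 mm in y; x points away from the robot at yaw 0. A low bar handle (to 111 mm above the table) stands on the lid 100 mm along +x from the tube
- tube_mouth (a point): centre of the open top of the melter's dark steel guide tube, 117 mm above the table. The tube is upright, 27 mm outside diameter, 17 mm bore, stands 27 mm above the lid; the bore goes on straight down through the tank to the table
- spacer: loose orange plastic ring, 54 mm outside and 32 mm inside diameter, 35 mm high, about 60 g, both ends alike, starts flat on the table with its axis upright. Origin: centre of its underside, z along its axis. On the lid its top is 8 mm above the tube's mouth
- spacer_mid (a point): centre of the spacer ring's hole, at half height (17.5 mm from either end)
- rod: loose gauge rod, about 90 g: steel rod 12 mm thick, 110 mm long below a brass collar (46 mm across, 6 mm thick), red flat handle above. Origin: centre of the collar's underside, on the axis; own z runs from tip to handle. Balances about 25 mm below the origin. Starts lying in the sloping rest, handle up, at 45 degrees to the table, its own x level and along the rest's x
- rod_tip (a point): the rod's tip end, 110 mm below the collar's underside, on the axis. The tip tapers from 12 to 6 mm over its last 12 mm; dark reading rings are just above
- rod_handle (a point): middle of the rod's red handle, on the axis 44 mm above the collar's underside. The handle is 12 mm thick along the rod's own x, 32 mm wide along its y, 40 mm long along its z
- rest: grey rest, fixed, base 90 x 130 x 10 mm, 100 mm high: an open-topped channel in which the rod lies at 45 degrees, collar hooked on its upper end. Origin: centre of the base's underside. The rod lies in the rest's y-z plane, leaning up to its -y: collar's underside at (0, -30, 100) mm, handle's middle at (0, -61, 131) mm. The rod lifts out straight up or along its axis
- tile: blue square reading tile fixed on the table, 90 x 90 x 4 mm. Origin: centre of its underside, on the table
- praline_box: bystander: open gold box full of pralines, 100 x 130 x 36 mm, origin at the centre of its underside
- mould: bystander: ivory praline mould, a flat slab 100 x 160 x 24 mm, origin at the centre of its underside
- bowl: bystander: white bowl, 90 mm across, 50 mm high, origin at the centre of its underside
- scraper: bystander: white spatula lying flat along its own x, blade to +x
There are look-alikes about, which are no part of the job. Of the things like the rest, leave any that is purple; of the rest the larger one is meant. Leave any green look-alike of the spacer alone.

How it is judged:
On the way, in this order (a step that is already met when the one before it is completed fails the run):
1. the spacer ring lies flat on the lid around the guide tube, let go (horizontal distance between spacer_mid and tube_mouth below 0.005 m and z of spacer_mid in the frame of tube_mouth between -0.0125 and -0.0065 m and contact force between the fingers and spacer below 0.1 N), for 0.2 s.
2. the rod is down the guide tube with its collar resting on the spacer ring (horizontal distance between spacer_mid and tube_mouth below 0.005 m and z of spacer_mid in the frame of tube_mouth between -0.0125 and -0.0065 m and z of rod in the frame of tube_mouth between 0.005 and 0.0115 m and horizontal distance between rod and tube_mouth below 0.006 m and angle between rod's own z axis and vertical below 0.09 rad), for 0.2 s.
3. the rod is drawn out, its tip above the ring (z of rod_tip in the frame of tube_mouth above 0.01 m), for 0.1 s.
At the end, for the whole second after the job is handed in: The ring lies on the lid around the tube (centre within 5 mm of the tube's axis, height within 3 mm). The rod is held by the fingers alone, level within about 8.5 degrees and at rest, its tip within 30 mm of the point above the tile's middle and 100 to 210 mm above the table (horizontal distance between spacer_mid and tube_mouth below 0.005 m and z of spacer_mid in the frame of tube_mouth between -0.0125 and -0.0065 m and angle between rod's own z axis and vertical between 1.42 and 1.72 rad and horizontal distance between rod_tip and tile below 0.03 m and height (world z) of rod_tip between 0.1 and 0.21 m and contact force between the fingers and rod above 1 N and linear speed of rod below 0.03 m/s and angular speed of rod below 0.2 rad/s and contact force between rod and melter below 0.1 N and contact force between rod and spacer below 0.1 N and contact force between rod and rest below 0.1 N and contact force between rod and tile below 0.1 N and contact force between rod and praline_box below 0.1 N and contact force between rod and mould below 0.1 N and contact force between rod and bowl below 0.1 N and contact force between rod and scraper below 0.1 N); the arm keeps its last pose, push and grip.
It fails at once if the gold praline box is pushed more than 30 mm away (distance of praline_box from where it was at the start of the episode above 0.03 m).
It fails at once if the praline mould is pushed more than 30 mm away (distance of mould from where it was at the start of the episode above 0.03 m).
It fails at once if the white bowl is pushed more than 30 mm away (distance of bowl from where it was at the start of the episode above 0.03 m).
It fails at once if the white scraper is pushed more than 30 mm away (distance of scraper from where it was at the start of the episode above 0.03 m).
It also fails if it takes over 72 s, if anything falls off the work surface, if the arm or the gripper's body presses on something with over 40 N, if the wrist force passes 120 N, or if a joint passes its speed limit or range.

ROBOT

A 6-joint arm with a two-finger parallel gripper is mounted at the origin on the work surface. World frame = base frame: x ahead of the robot, y to its left, z up, the work surface at z = 0. Lengths are in m, angles in rad, forces in N, time in s.
With the tool pointing down it reaches from about 0.325 to 0.875 m from the base axis. Payload 4.4 kg.
Tool frame: the origin (TCP) lies on the centre line of the jaws, within the pads' length; the fingertips stand 14 mm ahead of it and the grasp point (between the pads) lies 5 mm behind it; z points along the fingers, y is the line along which they close (so a half turn about z gives the same grasp; the last joint's range is limited). The gripper opens to 85 mm and grips with 20 to 120 N. Pads are 22 mm wide; open, the fingers measure 114 mm over their backs; the gripper's body (76 mm by 85 mm) begins 54 mm behind the grasp point. The pads swing forward as they close: fully open they stand 13 mm farther back than shut.
Start: joints at [-1.415, 0.207, 1.542, -0, 1.393, -0.15], TCP at [0.174, -0.548, 0.206] pointing down, gripper open.
Joint ranges: [-2.73, 2.73], [-0.86, 2.22], [0.23, 2.46], [-1.11, 4.25], [0.08, 2.63], [-2.82, 2.82]. Speed limits (rad/s): [2.79, 2.79, 3.14, 3.14, 3.14, 3.14].

INTERFACE

Orientations are given as a 3x3 rotation matrix whose columns are the frame's x, y, z axes.
In Python, from bench import sense, camera, job_done, look_for, silhouettes, tip_of gives the robot as it stands.
- The arm moves only by the tool arm_command, never from a script. Its argument "plan" is a list of rows, each a list of 5 numbers: the opening, from 0 (shut) to 1 (fully open), then the shift along the tool's x, y, z in cm, then the turn about the tool's z in rad. A call has 1 to 5 rows; each row shifts and turns the commanded pose from where the row before left it, along the tool's axes as they then stand; what a row does not reach is not made up. A row lasts 1/12 s, in which the tool goes at most 41.7 mm and 7.16 degrees, less where a joint would pass 70% of its speed; a pose out of reach is approached as far as the arm can. A call is refused whole if a number of a shift passes 4.17 or a number of a turn 0.125, either way. A call with a gripper value outside its range is refused whole. The fingers move at their own pace and stop on an object; "grip_force" is the grip in N (left out, the last holds). Time passes only in rows, so rows that do not move let the fingers close. It gives the time, the measured TCP pose, the force, the opening and the grip force at its end, in the units of the state.
- sense(): the state, without advancing time (a new reading comes with each control period).
- camera(name): name is "side" or "top" or "wrist"; returns a dict with "image" (384x512x3 uint8, blue, green, red), "range_z" (384x512 float32, m along the optical axis (not along the pixel's ray), 0 where there is no reading), "mtx" (3x3 intrinsics, pixels), "k1" (the pictures are not rectified: a ray, as slopes to the right and down, at radius r is drawn at 1 + k1 r^2 times it, then the intrinsics apply), "R" (3x3) and "t" (3): a world point X has camera coordinates R X + t; the wrist camera has in their place "T_tool_cam" (4x4, takes a point from camera to tool coordinates, whose origin is the TCP and whose axes are the flange's). Camera axes: x right, y down, z forward; pixel columns grow to the right and rows downward; lengths in m; the calibration is good to about 2 mm. A picture is of the moment at which its call begins: read the wrist's pose just before it.
- job_done(): hands the job in; it is judged then, once.
Trained networks look in a picture, given as the dict that the camera call returned (one of the last four; its "shot" number tells which), for a name from the list of things; names that differ only in an ending like _2 or _b are one class to them, and where a whole thing is asked for, a point or a joint stands for the part that bears it (a point fixed in the world has none). Each returns a list of dicts, best first, with "confidence" (0 to 1); they miss things now and then, are a little off and sometimes report something else, mostly with a low value. They report only what shows in the picture. A call takes as long as a camera call. They do not tell look-alikes from the thing itself.
- look_for(picture, name): "position" ([x, y, z] in m, in the coordinates of the camera as it stood for that picture, good to about 4 mm: the middle of the surface that is visible of it).
- silhouettes(picture, name): "mask" (384x512 bool, what is visible of it).
- tip_of(picture, name): "position" ([x, y, z] in m, in the coordinates of the camera as it stood for that picture, good to about 4 mm: a listed point, or the origin of a listed thing).
The state is a dict: "time": time; "q": joint angles; "qvel": joint speeds; "tau": joint torques, N m; "tool_pos": TCP position; "ee_rot": TCP orientation; "wrist_force": force on the tool from outside, world axes, zero at the start; "torque": the same for the moment, N m; "gripper_width": finger opening in m; "grasp_force": force on a finger pad.
Only numpy, scipy, OpenCV 4.12 (cv2) and the standard library are available. Lean on these libraries where they do the work, as an engineer would, in place of code of your own. Each camera call takes 0.05 s, during which the arm holds its last target. There are 200 camera calls.

## Working session

There is one attempt and no reset: what is moved stays moved. The work goes in short steps, Python scripts to look and compute and a tool call to move; the robot and the scene stay as the last step left them, time stands still between calls to the robot, and variables do not carry over. Pictures are saved under pics/ and viewed, at most 10 in all, crops included, and the job is handed in when it is done.

Besides the shell and the picture viewer there is one more tool, called after "Emit:" as name(argument=value, ...), one argument or row to a line, values as JSON. arm_command: Moves the arm, as the interface text tells. Its arguments: {"type":"object","properties":{"plan":{"type":"array"},"grip_force":{"type":"number"}},"required":["plan"]}

```bash
mkdir -p pics; cat > h.py <<'E'
import numpy as np, cv2
from bench import *
def world(pic,p,s=None):
    p=np.asarray(p,float)
    if 'R' in pic: return pic['R'].T@(p-pic['t'])
    T=np.asarray(pic['T_tool_cam']); p=T[:3,:3]@p+T[:3,3]
    return np.asarray(s['ee_rot'])@p+np.asarray(s['tool_pos'])
def pix(pic,p):
    x,y=p[0]/p[2],p[1]/p[2]; f=1+pic['k1']*(x*x+y*y); m=pic['mtx']
    return [round(float(m[0][0]*x*f+m[0][2])),round(float(m[1][1]*y*f+m[1][2]))]
def cloud(pic,mask=None,s=None):
    # world points of mask pixels
    v,u=np.nonzero((pic['range_z']>0)&(mask if mask is not None else True))
    m=np.asarray(pic['mtx'],float)
    n=cv2.undistortPoints(np.c_[u,v].astype(float)[:,None],m,np.array([pic['k1'],0,0,0.]))[:,0]
    z=pic['range_z'][v,u]; P=np.c_[n*z[:,None],z]
    if 'R' in pic: return (P-np.asarray(pic['t']))@np.asarray(pic['R'])
    T=np.asarray(pic['T_tool_cam']); P=P@T[:3,:3].T+T[:3,3]
    return P@np.asarray(s['ee_rot']).T+np.asarray(s['tool_pos'])
E
python3 - <<'E'
from h import *
for n in ['top','side']:
    c=camera(n); cv2.imwrite(f'pics/{n}0.png',c['image'])
    print(n,'cam at',-c['R'].T@c['t'])
    for k in ['tube_mouth','spacer','rod_tip','rod_handle','rod','rest','tile','praline_box','mould','bowl','scraper','melter']:
        for d in tip_of(c,k)[:4]:
            if d['confidence']>.2: print(k,round(d['confidence'],2),world(c,d['position']).round(3),pix(c,d['position']))
print(sense())
E
```

```text
top cam at [ 0.30025917 -0.12088723  0.98535828]
tube_mouth 0.69 [0.564 0.257 0.111] [100, 169]
spacer 0.78 [0.448 0.039 0.001] [192, 218]
spacer 0.71 [ 0.465 -0.054 -0.001] [225, 211]
spacer 0.48 [ 0.497 -0.352  0.129] [341, 187]
rod_tip 0.64 [ 0.471 -0.246  0.016] [294, 206]
rod_handle 0.59 [ 0.495 -0.351  0.131] [341, 187]
rod 0.84 [ 0.49  -0.319  0.102] [326, 192]
rod 0.54 [0.561 0.257 0.112] [100, 170]
rest 0.79 [ 0.333 -0.285 -0.003] [310, 256]
rest 0.72 [ 0.203 -0.398  0.   ] [356, 305]
rest 0.6 [ 0.476 -0.291 -0.001] [309, 205]
tile 0.65 [ 0.607 -0.088  0.003] [236, 162]
praline_box 0.96 [ 0.69  -0.278  0.003] [300, 134]
mould 0.73 [0.301 0.226 0.002] [122, 274]
bowl 0.77 [ 0.782 -0.032 -0.004] [217, 108]
scraper 0.7 [ 0.593 -0.485 -0.002] [372, 164]
melter 0.76 [ 0.559  0.254 -0.002] [117, 182]
side cam at [0.33400224 0.86575932 0.7642148 ]
tube_mouth 0.67 [0.565 0.257 0.116] [201, 278]
spacer 0.85 [ 0.467 -0.057  0.001] [264, 233]
spacer 0.8 [0.447 0.038 0.001] [267, 255]
spacer 0.47 [0.564 0.258 0.121] [201, 276]
rod_tip 0.62 [ 0.47  -0.244  0.025] [271, 192]
rod_handle 0.
[... 670 characters left out ...]
        1.39351317e+00, -1.50511664e-01]), 'qvel': array([-0.00027798, -0.00075931,  0.00021427, -0.001461  , -0.00042309,
       -0.00021308]), 'tau': array([ 4.00064500e-04, -3.83045697e+01, -2.91963601e+01, -2.75284265e-04,
        7.56025620e-04,  1.99096905e-05]), 'tool_pos': array([ 0.17366479, -0.54814265,  0.20577834]), 'ee_rot': array([[ 9.53295958e-01,  3.02037772e-01,  2.10684829e-05],
       [ 3.02037771e-01, -9.53295958e-01,  3.10398928e-05],
       [ 2.94597196e-05, -2.32267267e-05, -9.99999999e-01]]), 'wrist_force': array([ 0.25099412, -0.45237536, -0.33536083]), 'torque': array([-0.00563331,  0.00986335, -0.02981084]), 'grasp_force': 0.0, 'gripper_width': 0.08534256179201333}
```

View pics/top0.png

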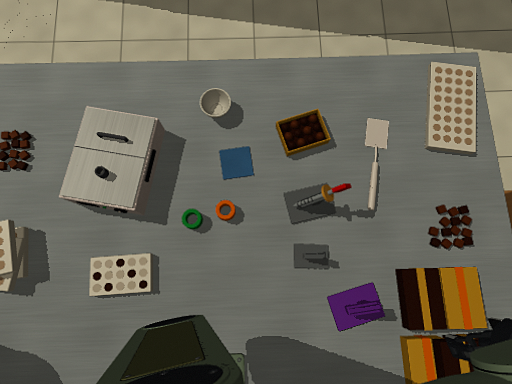

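View pics/side0.png

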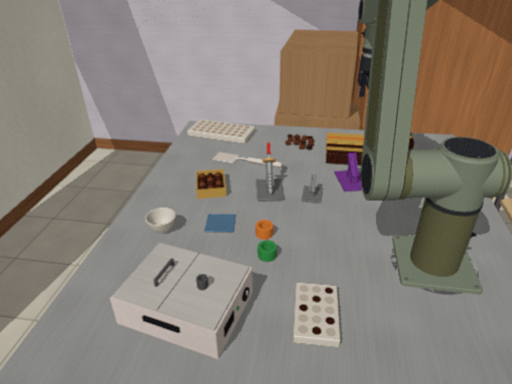

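```bash
cat >> h.py <<'E'
def plan(target,yaw,n,op=1.0,s=None):
    s=s or sense(); p=np.array(s['tool_pos'],float); R=np.array(s['ee_rot']); y=np.arctan2(R[1,0],R[0,0])
    dt=-((yaw-y+np.pi)%(2*np.pi)-np.pi)
    for i in range(n):
        d=(np.array(target)-p)/(n-i); c,q=np.cos(y),np.sin(y)
        sh=np.round(100*np.array([c*d[0]+q*d[1],q*d[0]-c*d[1],-d[2]]),2); t=round(dt/n,4)
        print([op,*map(float,sh),t])
        v=sh/100; p=p+[c*v[0]+q*v[1],q*v[0]-c*v[1],-v[2]]; y-=t
E
python3 - <<'E'
from h import *
i=cv2.imread('pics/top0.png')[150:340,170:400]
cv2.imwrite('pics/crop.png',cv2.resize(i,None,fx=3,fy=3,interpolation=2))
plan([.464,-.056,.19],1.571,20)
E
```

```text
[1.0, 2.13, -1.91, 0.08, np.float64(-0.0632)]
[1.0, 2.24, -1.77, 0.08, np.float64(-0.0632)]
[1.0, 2.35, -1.62, 0.08, np.float64(-0.0632)]
[1.0, 2.45, -1.47, 0.08, np.float64(-0.0632)]
[1.0, 2.54, -1.31, 0.08, np.float64(-0.0632)]
[1.0, 2.61, -1.15, 0.08, np.float64(-0.0632)]
[1.0, 2.68, -0.99, 0.08, np.float64(-0.0632)]
[1.0, 2.74, -0.81, 0.08, np.float64(-0.0632)]
[1.0, 2.79, -0.64, 0.08, np.float64(-0.0632)]
[1.0, 2.82, -0.46, 0.08, np.float64(-0.0632)]
[1.0, 2.84, -0.28, 0.08, np.float64(-0.0632)]
[1.0, 2.86, -0.1, 0.08, np.float64(-0.0632)]
[1.0, 2.86, 0.08, 0.08, np.float64(-0.0632)]
[1.0, 2.84, 0.26, 0.08, np.float64(-0.0632)]
[1.0, 2.82, 0.44, 0.08, np.float64(-0.0632)]
[1.0, 2.79, 0.61, 0.08, np.float64(-0.0632)]
[1.0, 2.75, 0.79, 0.07, np.float64(-0.0632)]
[1.0, 2.69, 0.96, 0.08, np.float64(-0.0632)]
[1.0, 2.63, 1.13, 0.07, np.float64(-0.0632)]
[1.0, 2.54, 1.28, 0.08, np.float64(-0.0632)]
```

View pics/crop.png

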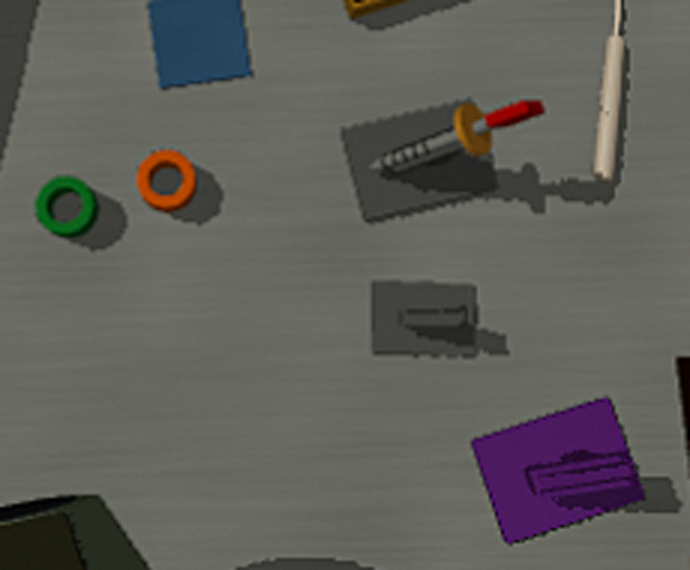

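The pictures show these candidates (pixels in the top picture):
- **Spacer:** orange ring at (226,210), green look-alike at (192,218). I take the orange one.
- **Rest:** larger grey one holding the rod at (310,205), small grey one at (311,256), purple one at (356,305). I take the larger grey one.

The crop confirms both choices: the orange ring is at crop (166,180), and the rod lies in the large grey rest with its red handle at crop (515,113). I'm moving above the ring now.

Emit:
arm_command(
  plan=[
    [1, 2.13, -1.91, 0.08, -0.063],
    [1, 2.24, -1.77, 0.08, -0.063],
    [1, 2.35, -1.62, 0.08, -0.063],
    [1, 2.45, -1.47, 0.08, -0.063],
    [1, 2.54, -1.31, 0.08, -0.063],
  ],
)

```text
time: 1.72
tool_pos: [0.2468, -0.4241, 0.2018]
ee_rot: [[0.811, 0.585, 0.0], [0.585, -0.811, -0.0], [0.0, 0.0, -1.0]]
wrist_force: [0.3, 0.0, -0.1]
gripper_width: 0.0855
grasp_force: 0.0
```

Emit:
arm_command(
  plan=[
    [1, 2.61, -1.15, 0.08, -0.063],
    [1, 2.68, -0.99, 0.08, -0.063],
    [1, 2.74, -0.81, 0.08, -0.063],
    [1, 2.79, -0.64, 0.08, -0.063],
    [1, 2.82, -0.46, 0.08, -0.063],
  ],
)

```text
time: 2.13
tool_pos: [0.3196, -0.3011, 0.198]
ee_rot: [[0.59, 0.807, 0.0], [0.807, -0.59, -0.0], [-0.0, 0.001, -1.0]]
wrist_force: [0.1, -1.4, -0.8]
gripper_width: 0.0855
grasp_force: 0.0
```

Emit:
arm_command(
  plan=[
    [1, 2.84, -0.28, 0.08, -0.063],
    [1, 2.86, -0.1, 0.08, -0.063],
    [1, 2.86, 0.08, 0.08, -0.063],
    [1, 2.84, 0.26, 0.08, -0.063],
    [1, 2.82, 0.44, 0.08, -0.063],
  ],
)

```text
time: 2.55
tool_pos: [0.3927, -0.1782, 0.194]
ee_rot: [[0.311, 0.95, 0.001], [0.95, -0.311, -0.001], [-0.0, 0.001, -1.0]]
wrist_force: [1.0, 0.3, -0.1]
gripper_width: 0.085
grasp_force: 0.0
```

Emit:
arm_command(
  plan=[
    [1, 2.79, 0.61, 0.08, -0.063],
    [1, 2.75, 0.79, 0.07, -0.063],
    [1, 2.69, 0.96, 0.08, -0.063],
    [1, 2.63, 1.13, 0.07, -0.063],
    [1, 2.54, 1.28, 0.08, -0.067],
  ],
)

```text
time: 2.97
tool_pos: [0.4655, -0.0552, 0.1902]
ee_rot: [[-0.003, 1.0, 0.001], [1.0, 0.003, -0.0], [-0.0, 0.001, -1.0]]
wrist_force: [0.6, 0.2, -0.2]
gripper_width: 0.0855
grasp_force: 0.0
```

Emit:
arm_command(
  plan=[
    [1, 0, 0, 0, 0],
    [1, 0, 0, 0, 0],
  ],
)

```text
time: 3.13
tool_pos: [0.4651, -0.0557, 0.19]
ee_rot: [[-0.003, 1.0, -0.0], [1.0, 0.003, -0.0], [-0.0, -0.0, -1.0]]
wrist_force: [-0.5, 0.0, -0.5]
gripper_width: 0.0853
grasp_force: 0.0
```

```bash
python3 - <<'E'
from h import *
s=sense(); c=camera('wrist'); cv2.imwrite('pics/w1.png',c['image'])
print(s['tool_pos'].round(4),s['ee_rot'].round(3).tolist(),c['T_tool_cam'])
for d in silhouettes(c,'spacer')[:3]:
    P=cloud(c,d['mask'],s); P=P[P[:,2]>.028]
    bgr=c['image'][d['mask']].mean(0)
    # circle fit
    A=np.c_[2*P[:,:2],np.ones(len(P))]
    lo,hi=P.min(0),P.max(0)
    print(d['confidence'],bgr.round(),P.mean(0).round(4),((lo+hi)/2).round(4),(hi-lo).round(4))
for d in tip_of(c,'spacer')[:3]: print(d['confidence'],world(c,d['position'],s).round(4),pix(c,d['position']))
E
```

```text
[ 0.4651 -0.0557  0.19  ] [[-0.003, 1.0, -0.0], [1.0, 0.003, -0.0], [-0.0, -0.0, -1.0]] [[-5.11607336e-04 -9.58403033e-01 -2.85417878e-01  7.26290971e-02]
 [ 9.99999859e-01 -4.50036597e-04 -2.81309726e-04  5.28141413e-04]
 [ 1.41159604e-04 -2.85417982e-01  9.58403128e-01 -1.68493229e-01]
 [ 0.00000000e+00  0.00000000e+00  0.00000000e+00  1.00000000e+00]]
0.95 [ 23.  95. 190.] [ 0.4685 -0.0538  0.0351] [ 0.4685 -0.0542  0.0332] [0.0525 0.0527 0.0103]
0.89 [ 55. 120.  39.] [0.4465 0.0385 0.0351] [0.4461 0.0382 0.0329] [0.0519 0.0528 0.0096]
0.81 [0.4465 0.0369 0.0014] [240, 94]
0.75 [ 0.469  -0.0552  0.0009] [258, 167]
```

Emit:
arm_command(
  plan=[
    [1, 0.15, 0.34, 3.5, 0],
    [1, 0, 0, 4, 0],
    [1, 0, 0, 4, 0],
    [1, 0, 0, 3.5, 0],
    [1, 0, 0, 2, 0],
  ],
  grip_force=40,
)

```text
time: 3.7
tool_pos: [0.4647, -0.0555, 0.0163]
ee_rot: [[0.003, 1.0, -0.006], [1.0, -0.003, 0.002], [0.002, -0.006, -1.0]]
wrist_force: [-0.7, -0.9, 0.4]
gripper_width: 0.0851
grasp_force: 0.0
```

Emit:
arm_command(
  plan=[
    [0.4, 0, 0, 0, 0],
    [0.4, 0, 0, 0, 0],
    [0.4, 0, 0, 0, 0],
    [0.4, 0, 0, 0, 0],
    [0.4, 0, 0, 0, 0],
  ],
)

```text
time: 4.12
tool_pos: [0.4703, -0.056, 0.0221]
ee_rot: [[0.0, 1.0, 0.004], [1.0, -0.0, -0.001], [-0.001, 0.004, -1.0]]
wrist_force: [0.7, -0.2, -0.8]
gripper_width: 0.0343
grasp_force: 0.0
```

Emit:
arm_command(
  plan=[
    [0.3, 0, 0, 0, 0],
    [0.3, 0, 0, 0, 0],
    [0.3, 0, 0, -1, 0],
    [0.3, 0, 0, -2, 0],
    [0.3, 0, 0, -3, 0],
  ],
)

```text
time: 4.53
tool_pos: [0.4657, -0.0542, 0.079]
ee_rot: [[-0.0, 1.0, -0.006], [1.0, 0.0, 0.002], [0.002, -0.006, -1.0]]
wrist_force: [0.3, 1.0, -0.4]
gripper_width: 0.0259
grasp_force: 0.0
```

```bash
python3 - <<'E'
from h import *
s=sense(); c=camera('wrist'); print(s['tool_pos'],s['gripper_width'])
t=camera('top'); 
cv2.imwrite('pics/m1.png',np.hstack([cv2.resize(c['image'],(400,300)),cv2.resize(t['image'][100:292,60:316],(400,300))]))
for k in ['spacer']:
  for d in tip_of(t,k)[:3]: print(k,d['confidence'],world(t,d['position']).round(4),pix(t,d['position']))
  for d in silhouettes(c,'spacer')[:3]:
    P=cloud(c,d['mask'],s); print(d['confidence'],c['image'][d['mask']].mean(0).round(),P.mean(0).round(4),(P.max(0)-P.min(0)).round(4),P[:,2].max())
E
```

```text
[ 0.46566466 -0.05424269  0.07896148] 0.02589661990953117
spacer 0.42 [ 0.4649 -0.0529 -0.0017] [225, 211]
spacer 0.31 [0.3043 0.224  0.0012] [123, 273]
0.86 [ 25.  99. 195.] [ 0.4684 -0.0532  0.0289] [0.0629 0.0693 0.0384] 0.037228572714265475
0.85 [ 57. 125.  41.] [0.4456 0.0386 0.0321] [0.0605 0.0564 0.0385] 0.03752246691762088
```

View pics/m1.png

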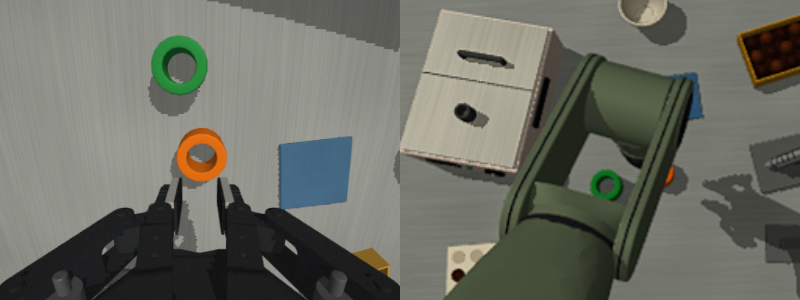

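```bash
python3 - <<'E'
from h import *
s=sense(); print(s['tool_pos'],s['q'].round(3)); c=camera('wrist'); P=cloud(c,None,s)
Q=(P-s['tool_pos'])@s['ee_rot']
m=(abs(Q[:,0])<.04)&(abs(Q[:,1])<.06)&(Q[:,2]>-.04)&(Q[:,2]<.035)
Q=Q[m]; print(len(Q))
for z in np.arange(-.04,.035,.005):
    a=Q[(Q[:,2]>=z)&(Q[:,2]<z+.005)]
    if len(a): print(round(z,3),len(a),a.min(0).round(3),a.max(0).round(3))
c=camera('side'); P=cloud(c)
m=(abs(P[:,0]-.466)<.06)&(abs(P[:,1]+.054)<.06)&(P[:,2]>.01)&(P[:,2]<.14); P=P[m]
for z in np.arange(.01,.13,.01):
    a=P[(P[:,2]>=z)&(P[:,2]<z+.01)]
    if len(a): print('side',round(z,3),len(a),a.min(0).round(3),a.max(0).round(3))
E
```

```text
[ 0.46947219 -0.05537178  0.08162556] [-0.301  0.135  1.907 -0.     1.097 -0.301]
496
-0.04 262 [-0.011 -0.026 -0.04 ] [ 0.012  0.027 -0.035]
-0.035 167 [-0.01  -0.024 -0.035] [ 0.012  0.025 -0.03 ]
-0.03 66 [-0.009 -0.018 -0.03 ] [ 0.011  0.019 -0.026]
-0.025 1 [ 0.005 -0.012 -0.025] [ 0.005 -0.012 -0.025]
side 0.01 59 [ 0.44  -0.072  0.01 ] [ 0.489 -0.026  0.02 ]
side 0.02 78 [ 0.44  -0.073  0.02 ] [ 0.489 -0.025  0.03 ]
side 0.03 133 [ 0.44  -0.078  0.03 ] [ 0.493 -0.026  0.038]
side 0.1 1 [ 0.48  -0.045  0.108] [ 0.48  -0.045  0.108]
side 0.11 30 [ 0.444 -0.065  0.11 ] [ 0.492 -0.042  0.119]
side 0.12 34 [ 0.441 -0.067  0.12 ] [ 0.492 -0.04   0.129]
```

```bash
python3 - <<'E'
from h import *
s=sense(); c=camera('wrist'); T=np.asarray(c['T_tool_cam']); print(c['mtx'],s['gripper_width'],s['tool_pos'])
for z in [-.03,-.013,0,.014]:
    for y in [-.013,.013]:
        p=T[:3,:3].T@(np.array([0,y,z])-T[:3,3]); print(z,y,pix(c,p),p[2])
print((c['range_z'][190:300:8,200:320:8]*1000).astype(int))
i=c['image'][170:330,180:340]; cv2.imwrite('pics/w2.png',cv2.resize(i,(600,600),interpolation=2))
E
```

```text
[[273.05297891   0.         255.03821979]
 [  0.         273.05297891 191.30807441]
 [  0.           0.           1.        ]] 0.02550931722039621 [ 0.46752767 -0.05481797  0.07953217]
-0.03 -0.013 [231, 245] 0.1534666861600254
-0.03 0.013 [277, 245] 0.15345938904760995
-0.013 -0.013 [233, 232] 0.1697595400854901
-0.013 0.013 [275, 232] 0.16975224297307465
0 -0.013 [235, 224] 0.18221878132261018
0 0.013 [274, 224] 0.18221148421019473
0.014 -0.013 [236, 216] 0.19563642573181644
0.014 0.013 [273, 216] 0.195629128619401
[[258 257 257 257 222 222 257 259 257 221 221 257 257 259 257]
 [259 260 259 223 223 253 260 260 259 251 223 260 260 260 260]
 [263 262 261 263 226 239 256 262 256 236 225 262 263 262 262]
 [265 266 264 264 227 227 237 242 238 227 228 263 264 264 264]
 [266 266 266 267 267 228 228 229 229 229 267 266 267 267 267]
 [269 270 270 147 147 270 232 230 270 269 147 146 270 269 269]
 [272 146 146 137 148 272 272 273 272 271 137 137 145 271 274]
 [274 137 128 129 149 275 275 274 275 274 137 129 137 138 274]
 [128 130 122 121 147 278 276 275 277 278 138 122 121 128 276]
 [110 109 112 117 148 279 280 279 280 279 136 119 112   0 111]
 [107 107 107 119 283 282 283 282 283 282 137 117 108 108 106]
 [101 102 102 121 285 285 286 285 285 287 137 117 103 101 101]
 [ 90  89  89 121 288 288 289 288 287 287 287 117  88  91   0]
 [ 84  85  85 122 292 292 290 292 291 291 290 117  84  85  85]]
```

View pics/w2.png

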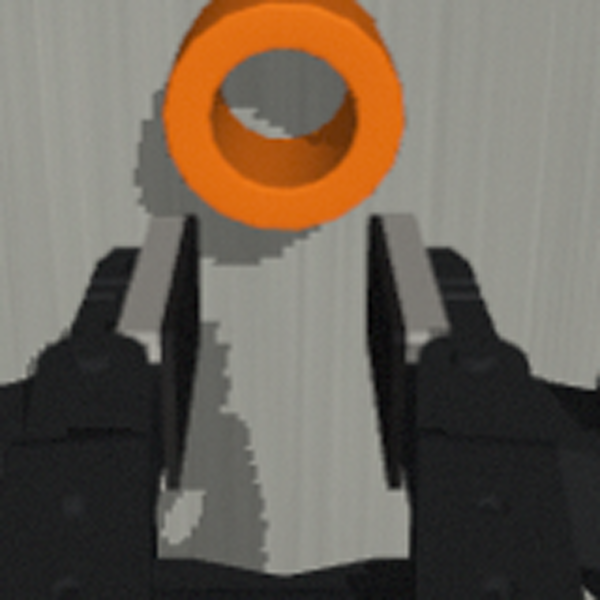

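The jaws closed above the ring. The wrist and side cameras agree that the fingertips sit about 27 mm behind the reported TCP, not 14 mm ahead of it. I'll use this measured offset of about 41 mm from here on, and go lower for the ring.

Emit:
arm_command(
  plan=[
    [1, 0, 0, 0, 0],
    [1, 0, 0, 0, 0],
    [1, 0, 0, 0, 0],
    [1, 0, 0, 1, 0],
    [1, 0, 0, 2, 0],
  ],
)

```text
time: 5.3
tool_pos: [0.4709, -0.0559, 0.0513]
ee_rot: [[-0.0, 1.0, 0.006], [1.0, 0.0, -0.002], [-0.002, 0.006, -1.0]]
wrist_force: [-0.1, -0.8, 0.8]
gripper_width: 0.0837
grasp_force: 0.0
```

Emit:
arm_command(
  plan=[
    [1, 0, 0, 2.5, 0],
    [1, 0, 0, 2.5, 0],
    [1, 0, 0, 1.5, 0],
    [1, 0, 0, 0.5, 0],
    [1, 0, 0, 0, 0],
  ],
)

```text
time: 5.72
tool_pos: [0.4662, -0.0545, -0.0221]
ee_rot: [[0.0, 1.0, -0.005], [1.0, -0.0, 0.001], [0.001, -0.005, -1.0]]
wrist_force: [0.1, -0.6, 0.3]
gripper_width: 0.0853
grasp_force: 0.0
```

Emit:
arm_command(
  plan=[
    [0.4, 0, 0, 0, 0],
    [0.4, 0, 0, 0, 0],
    [0.4, 0, 0, 0, 0],
    [0.4, 0, 0, 0, 0],
    [0.4, 0, 0, 0, 0],
  ],
)

```text
time: 6.13
tool_pos: [0.4697, -0.0555, -0.0184]
ee_rot: [[-0.0, 1.0, 0.003], [1.0, 0.0, -0.001], [-0.001, 0.003, -1.0]]
wrist_force: [-1.0, -0.9, 6.1]
gripper_width: 0.0536
grasp_force: 42.1
```

Emit:
arm_command(
  plan=[
    [0.4, 0, 0, -2, 0],
    [0.4, 0, 0, -4, 0],
    [0.4, 0, 0, -4, 0],
    [0.4, 0, 0, -4, 0],
    [0.4, 0, 0, -3, 0],
  ],
)

```text
time: 6.55
tool_pos: [0.4696, -0.0555, 0.1539]
ee_rot: [[-0.0, 1.0, 0.005], [1.0, 0.0, -0.002], [-0.002, 0.005, -1.0]]
wrist_force: [0.4, -0.1, -0.1]
gripper_width: 0.0533
grasp_force: 42.5
```

Emit:
arm_command(
  plan=[
    [0.4, 2, 0.95, 0, 0],
    [0.4, 3, 0.95, 0, 0],
    [0.4, 3, 0.95, 0, 0],
    [0.4, 3, 0.95, 0, 0],
    [0.4, 3, 0.95, 0, 0],
  ],
)

```text
time: 6.97
tool_pos: [0.5162, 0.0862, 0.1506]
ee_rot: [[0.0, 1.0, 0.002], [1.0, -0.0, -0.0], [-0.0, 0.002, -1.0]]
wrist_force: [0.6, -0.6, -0.8]
gripper_width: 0.0534
grasp_force: 42.5
```

Emit:
arm_command(
  plan=[
    [0.4, 3, 0.95, 0, 0],
    [0.4, 3, 0.95, 0, 0],
    [0.4, 2.5, 0.95, 0, 0],
    [0.4, 2, 0.95, 0, 0],
    [0.4, 1, 1, 0, 0],
  ],
)

```text
time: 7.38
tool_pos: [0.5638, 0.2028, 0.1503]
ee_rot: [[-0.003, 1.0, 0.001], [1.0, 0.003, 0.001], [0.001, 0.001, -1.0]]
wrist_force: [0.1, -0.3, -1.0]
gripper_width: 0.0534
grasp_force: 42.5
```

Emit:
arm_command(
  plan=[
    [0.4, 0, 0, 0, 0],
    [0.4, 0, 0, 0, 0],
    [0.4, 0, 0, 0, 0],
    [0.4, 0, 0, 0, 0],
    [0.4, 0, 0, 0, 0],
  ],
)

```text
time: 7.8
tool_pos: [0.5633, 0.199, 0.15]
ee_rot: [[0.001, 1.0, -0.0], [1.0, -0.001, -0.0], [-0.0, -0.0, -1.0]]
wrist_force: [0.7, 0.5, -0.4]
gripper_width: 0.0536
grasp_force: 42.5
```

```bash
python3 - <<'E'
from h import *
s=sense(); c=camera('wrist'); print(s['tool_pos'].round(4),s['gripper_width'],s['grasp_force'])
print(np.arctan2(s['ee_rot'][1,0],s['ee_rot'][0,0]))
cv2.imwrite('pics/w3.png',c['image'])
for d in tip_of(c,'tube_mouth')[:3]: print('tube',d['confidence'],world(c,d['position'],s).round(4),pix(c,d['position']))
P=cloud(c,None,s); m=(P[:,2]>.105)&(P[:,2]<.125)&(np.hypot(P[:,0]-.565,P[:,1]-.257)<.03); P=P[m]
lo,hi=P.min(0),P.max(0); print(len(P),((lo+hi)/2).round(4),(hi-lo).round(4))
Q=P[P[:,2]>.113]; print(len(Q),((Q.min(0)+Q.max(0))/2).round(4),np.ptp(Q,axis=0).round(4))
for d in silhouettes(c,'spacer')[:2]:
    P=cloud(c,d['mask'],s); P=P[P[:,2]>P[:,2].max()-.006]
    Q=(P-s['tool_pos'])@s['ee_rot']; print('sp',d['confidence'],c['image'][d['mask']].mean(0).round(),((Q.min(0)+Q.max(0))/2).round(4),np.ptp(Q,axis=0).round(4))
E
```

```text
[0.5633 0.199  0.15  ] 0.05363405322364518 42.49307870864868
1.569639260255607
tube 0.77 [0.5664 0.2526 0.1142] [258, 137]
664 [0.5632 0.2573 0.1124] [0.0248 0.0265 0.0144]
636 [0.5632 0.2573 0.1164] [0.0248 0.0265 0.0063]
sp 0.66 [ 13.  76. 159.] [ 0.0015  0.0004 -0.0529] [0.0532 0.0527 0.006 ]
sp 0.42 [126. 145. 158.] [ 0.0267 -0.255   0.1256] [0.1605 0.0997 0.006 ]
```

View pics/w3.png

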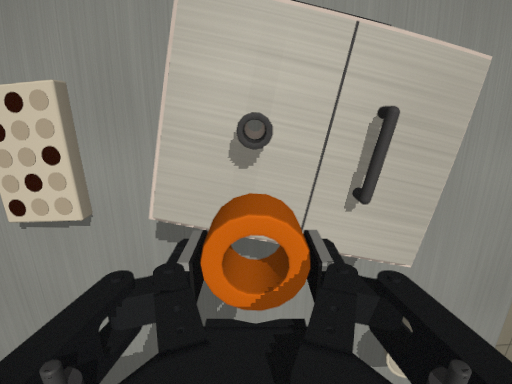

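Emit:
arm_command(
  plan=[
    [0.4, 1.5, -0.05, 0, 0],
    [0.4, 2.2, 0, 0, 0],
    [0.4, 1.5, 0, 1, 0],
    [0.4, 0.48, 0, 2, 0],
    [0.4, 0, 0, 1.2, 0],
  ],
)

```text
time: 8.37
tool_pos: [0.5622, 0.2588, 0.1061]
ee_rot: [[-0.003, 1.0, -0.001], [1.0, 0.003, 0.0], [0.0, -0.001, -1.0]]
wrist_force: [-0.6, -0.0, -1.3]
gripper_width: 0.0535
grasp_force: 42.5
```

Emit:
arm_command(
  plan=[
    [0.4, 0, 0, 0, 0],
    [0.4, 0, 0, 0, 0],
    [0.4, 0, 0, 0.4, 0],
    [0.4, 0, 0, 0.4, 0],
    [0.4, 0, 0, 0.4, 0],
  ],
)

```text
time: 8.78
tool_pos: [0.5641, 0.2565, 0.0967]
ee_rot: [[0.001, 1.0, 0.002], [1.0, -0.001, 0.001], [0.001, 0.002, -1.0]]
wrist_force: [0.0, 0.7, -1.1]
gripper_width: 0.0534
grasp_force: 42.5
```

```bash
python3 - <<'E'
from h import *
s=sense(); c=camera('wrist'); print(s['tool_pos'].round(4),s['wrist_force'],s['torque'],s['grasp_force'])
cv2.imwrite('pics/w4.png',cv2.resize(c['image'][150:330,160:340],(600,600)))
P=cloud(c,None,s); m=(abs(P[:,2]-.116)<.006)&(np.hypot(P[:,0]-.5632,P[:,1]-.2573)<.0155); 
print(m.sum(),P[m].min(0).round(4),P[m].max(0).round(4))
E
```

```text
[0.5641 0.2565 0.0967] [ 0.01390938  0.73773708 -1.06805641] [ 0.04998312 -0.06262921  0.02923113] 42.49590843915939
526 [0.5498 0.2419 0.11  ] [0.5753 0.256  0.1219]
```

View pics/w4.png

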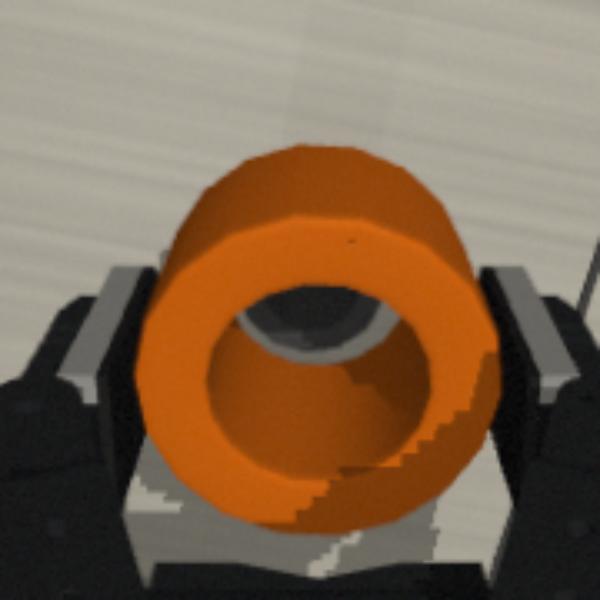

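Emit:
arm_command(
  plan=[
    [0.4, 0, 0, 0.5, 0],
    [0.4, 0, 0, 0.6, 0],
    [0.4, 0, 0, 0.6, 0],
    [0.4, 0, 0, 0.5, 0],
    [0.4, 0, 0, 0, 0],
  ],
)

```text
time: 9.25
tool_pos: [0.562, 0.2563, 0.0721]
ee_rot: [[0.0, 1.0, -0.003], [1.0, -0.0, -0.001], [-0.001, -0.003, -1.0]]
wrist_force: [-0.3, 0.4, -0.2]
gripper_width: 0.0533
grasp_force: 42.5
```

Emit:
arm_command(
  plan=[
    [0.4, 0, 0, 0.1, 0],
    [0.4, 0, 0, 0.1, 0],
    [0.4, 0, 0, 0, 0],
  ],
)

```text
time: 9.5
tool_pos: [0.5634, 0.2567, 0.072]
ee_rot: [[-0.0, 1.0, 0.0], [1.0, 0.0, 0.0], [0.0, 0.0, -1.0]]
wrist_force: [0.1, 0.1, -0.4]
gripper_width: 0.0537
grasp_force: 42.5
```

Emit:
arm_command(
  plan=[
    [0.4, 0, 0, 0.1, 0],
    [0.4, 0, 0, 0, 0],
    [1, 0, 0, 0, 0],
    [1, 0, 0, 0, 0],
    [1, 0, 0, 0, 0],
  ],
)

```text
time: 9.92
tool_pos: [0.5634, 0.2567, 0.0711]
ee_rot: [[-0.0, 1.0, 0.0], [1.0, 0.0, 0.0], [0.0, 0.0, -1.0]]
wrist_force: [0.2, 0.6, 0.7]
gripper_width: 0.0853
grasp_force: 0.0
```

Emit:
arm_command(
  plan=[
    [1, 0, 0, 0, 0],
    [1, 0, 0, 0, 0],
    [1, 0, 0, -2, 0],
    [1, 0, 0, -4, 0],
    [1, -1.5, 0, -4, 0],
  ],
)

```text
time: 10.33
tool_pos: [0.5613, 0.2434, 0.1689]
ee_rot: [[-0.002, 1.0, -0.005], [1.0, 0.002, 0.0], [0.0, -0.005, -1.0]]
wrist_force: [1.2, 0.7, 0.9]
gripper_width: 0.0851
grasp_force: 0.0
```

Emit:
arm_command(
  plan=[
    [1, -1.5, 0, -3, 0],
    [1, -1.5, 0, 0, 0],
    [1, 0, 0, 0, 0],
    [1, 0, 0, 0, 0],
    [1, 0, 0, 0, 0],
  ],
)

```text
time: 10.75
tool_pos: [0.5621, 0.2122, 0.1982]
ee_rot: [[0.0, 1.0, -0.003], [1.0, -0.0, -0.0], [-0.0, -0.003, -1.0]]
wrist_force: [0.2, -0.3, -0.1]
gripper_width: 0.0852
grasp_force: 0.0
```

```bash
python3 - <<'E'
from h import *
s=sense(); c=camera('wrist'); print(s['tool_pos'].round(4))
P=cloud(c,None,s); m=(np.hypot(P[:,0]-.5632,P[:,1]-.2573)<.032)&(P[:,2]>.12)&(P[:,2]<.135); Q=P[m]
print(len(Q),((Q.min(0)+Q.max(0))/2).round(4),np.ptp(Q,axis=0).round(4),np.median(Q[:,2]))
# rod measurements
for n in ['top','side']:
    t=camera(n)
    for k in ['rod_handle','rod_tip','rod','rest','tile']:
        for d in tip_of(t,k)[:3]:
            if d['confidence']>.3: print(n,k,round(d['confidence'],2),world(t,d['position']).round(4))
    for d in silhouettes(t,'rod')[:1]:
        P=cloud(t,d['mask']); im=t['image'][d['mask']&(t['range_z']>0)].astype(int)
        r=(im[:,2]>100)&(im[:,1]<70)&(im[:,0]<70); A=P[r&(abs(P[:,1]+.34)<.06)]
        if len(A): print('red',len(A),A.mean(0).round(4),A.min(0).round(4),A.max(0).round(4), np.polyfit(A[:,1],A[:,0],1))
E
```

```text
[0.5621 0.2122 0.1982]
1890 [0.5641 0.2579 0.124 ] [0.053  0.0528 0.008 ] 0.12528298879208485
top rod_handle 0.84 [ 0.4963 -0.3526  0.13  ]
top rod_tip 0.84 [ 0.4718 -0.2428  0.0145]
top rod 0.87 [ 0.4903 -0.3183  0.1007]
top rod 0.59 [ 0.4723 -0.2433  0.0158]
top rest 0.97 [ 0.205  -0.3945  0.0024]
top rest 0.96 [ 4.799e-01 -2.923e-01  2.000e-04]
top rest 0.61 [ 0.3349 -0.2851 -0.0009]
top tile 0.59 [ 0.611  -0.0877  0.0054]
red 86 [ 0.4897 -0.338   0.1346] [ 0.4699 -0.3666  0.092 ] [ 0.5064 -0.3109  0.1563] [-0.40652296  0.35229144]
side rod_handle 0.59 [ 0.495  -0.3502  0.1279]
side rod_tip 0.77 [ 0.4705 -0.2452  0.0251]
side rod_tip 0.39 [0.5664 0.2544 0.1066]
side rod 0.7 [ 0.4869 -0.3204  0.0985]
side rest 0.93 [ 0.3341 -0.284   0.0044]
side rest 0.72 [ 0.4834 -0.2914  0.0016]
side rest 0.7 [ 0.1984 -0.3951  0.0068]
side tile 0.64 [ 6.078e-01 -9.150e-02 -5.000e-04]
red 23 [ 0.4939 -0.3382  0.1402] [ 0.4899 -0.35    0.1284] [ 0.4992 -0.3259  0.1519] [-0.18354533  0.43186205]
```

```bash
python3 - <<'E'
from h import *
plan([.496,-.345,.18],1.80,20)
E
```

```text
[1.0, -2.79, -0.34, 0.1, np.float64(-0.0115)]
[1.0, -2.78, -0.37, 0.1, np.float64(-0.0115)]
[1.0, -2.78, -0.4, 0.1, np.float64(-0.0115)]
[1.0, -2.77, -0.43, 0.1, np.float64(-0.0115)]
[1.0, -2.77, -0.46, 0.1, np.float64(-0.0115)]
[1.0, -2.76, -0.5, 0.1, np.float64(-0.0115)]
[1.0, -2.76, -0.53, 0.1, np.float64(-0.0115)]
[1.0, -2.75, -0.56, 0.1, np.float64(-0.0115)]
[1.0, -2.74, -0.59, 0.1, np.float64(-0.0115)]
[1.0, -2.73, -0.62, 0.1, np.float64(-0.0115)]
[1.0, -2.73, -0.65, 0.1, np.float64(-0.0115)]
[1.0, -2.72, -0.69, 0.1, np.float64(-0.0115)]
[1.0, -2.71, -0.72, 0.1, np.float64(-0.0115)]
[1.0, -2.7, -0.75, 0.1, np.float64(-0.0115)]
[1.0, -2.7, -0.78, 0.1, np.float64(-0.0115)]
[1.0, -2.69, -0.81, 0.1, np.float64(-0.0115)]
[1.0, -2.68, -0.84, 0.1, np.float64(-0.0115)]
[1.0, -2.66, -0.87, 0.1, np.float64(-0.0115)]
[1.0, -2.66, -0.9, 0.1, np.float64(-0.0115)]
[1.0, -2.64, -0.92, 0.11, np.float64(-0.0115)]
```

Emit:
arm_command(
  plan=[
    [1, -2.79, -0.34, 0.1, -0.0115],
    [1, -2.78, -0.37, 0.1, -0.0115],
    [1, -2.78, -0.4, 0.1, -0.0115],
    [1, -2.77, -0.43, 0.1, -0.0115],
    [1, -2.77, -0.46, 0.1, -0.0115],
  ],
)

```text
time: 11.92
tool_pos: [0.5462, 0.0716, 0.1951]
ee_rot: [[-0.058, 0.998, 0.0], [0.998, 0.058, -0.0], [-0.0, 0.0, -1.0]]
wrist_force: [0.5, -0.4, -0.1]
gripper_width: 0.0855
grasp_force: 0.0
```

Emit:
arm_command(
  plan=[
    [1, -2.76, -0.5, 0.1, -0.0115],
    [1, -2.76, -0.53, 0.1, -0.0115],
    [1, -2.75, -0.56, 0.1, -0.0115],
    [1, -2.74, -0.59, 0.1, -0.0115],
    [1, -2.73, -0.62, 0.1, -0.0115],
  ],
)

```text
time: 12.33
tool_pos: [0.5293, -0.0679, 0.1902]
ee_rot: [[-0.115, 0.993, 0.001], [0.993, 0.115, -0.0], [-0.0, 0.001, -1.0]]
wrist_force: [0.2, -1.0, -0.1]
gripper_width: 0.0856
grasp_force: 0.0
```

Emit:
arm_command(
  plan=[
    [1, -2.73, -0.65, 0.1, -0.0115],
    [1, -2.72, -0.69, 0.1, -0.0115],
    [1, -2.71, -0.72, 0.1, -0.0115],
    [1, -2.7, -0.75, 0.1, -0.0115],
    [1, -2.7, -0.78, 0.1, -0.0115],
  ],
)

```text
time: 12.75
tool_pos: [0.5124, -0.2072, 0.1852]
ee_rot: [[-0.172, 0.985, 0.0], [0.985, 0.172, -0.0], [-0.0, 0.0, -1.0]]
wrist_force: [0.7, 0.0, 0.3]
gripper_width: 0.086
grasp_force: 0.0
```

Emit:
arm_command(
  plan=[
    [1, -2.69, -0.81, 0.1, -0.0115],
    [1, -2.68, -0.84, 0.1, -0.0115],
    [1, -2.66, -0.87, 0.1, -0.0115],
    [1, -2.66, -0.9, 0.1, -0.0115],
    [1, -2.64, -0.92, 0.1, -0.0115],
  ],
)

```text
time: 13.17
tool_pos: [0.4957, -0.3464, 0.1801]
ee_rot: [[-0.228, 0.974, 0.0], [0.974, 0.228, -0.0], [-0.0, 0.0, -1.0]]
wrist_force: [-0.2, -0.5, -0.3]
gripper_width: 0.0855
grasp_force: 0.0
```

Emit:
arm_command(
  plan=[
    [1, 0, 0, 0, 0],
    [1, 0, 0, 0, 0],
    [1, 0, 0, 0, 0],
    [1, 0, 0, 0, 0],
  ],
)

```text
time: 13.5
tool_pos: [0.4962, -0.3439, 0.18]
ee_rot: [[-0.229, 0.973, -0.0], [0.973, 0.229, 0.001], [0.001, 0.0, -1.0]]
wrist_force: [-0.5, 0.0, -0.3]
gripper_width: 0.0854
grasp_force: 0.0
```

```bash
cat >> h.py <<'E'
def rodfit(s,c,tool=True):
    "red handle / rod axis in tool coords from wrist picture"
    d=silhouettes(c,'rod')
    if not d: print('no rod'); return
    m=d[0]['mask']; im=c['image'].astype(int)
    red=m&(im[:,:,2]>70)&(im[:,:,1]<.45*im[:,:,2])&(im[:,:,0]<.45*im[:,:,2])
    for n,mm in [('red',red),('all',m)]:
        P=cloud(c,mm,s)
        if 'T_tool_cam' in c or tool: P=(P-s['tool_pos'])@s['ee_rot']
        if len(P)<5: continue
        P=P[np.linalg.norm(P-np.median(P,0),axis=1)<.12]
        u=np.linalg.svd(P-P.mean(0))[2][0]; u=u*np.sign(u[2] or 1)
        print(n,len(P),'mean',P.mean(0).round(4),'min',P.min(0).round(4),'max',P.max(0).round(4),'axis',u.round(3),'tilt deg',np.degrees(np.arccos(abs(u[2]))).round(1))
E
python3 - <<'E'
from h import *
s=sense(); c=camera('wrist'); print(s['tool_pos'].round(4)); cv2.imwrite('pics/w5.png',c['image'])
rodfit(s,c)
for k in ['rod_handle','rod_tip','rod']:
    for d in tip_of(c,k)[:1]:
        w=world(c,d['position'],s); print(k,d['confidence'],w.round(4),((w-s['tool_pos'])@s['ee_rot']).round(4))
E
```

```text
[ 0.4962 -0.3439  0.18  ]
red 707 mean [-0.0013 -0.0012  0.0357] min [-0.0282 -0.0074  0.023 ] max [0.0164 0.0046 0.0894] axis [0.85  0.008 0.527] tilt deg 58.2
all 2746 mean [ 0.0282 -0.0002  0.0727] min [-0.0282 -0.0224  0.023 ] max [0.1021 0.022  0.1546] axis [0.658 0.017 0.753] tilt deg 41.2
rod_handle 0.77 [ 0.4988 -0.3482  0.1316] [-0.0048  0.0015  0.0484]
rod_tip 0.56 [ 0.4766 -0.241   0.0235] [0.1046 0.0045 0.1566]
rod 0.91 [ 0.4866 -0.3178  0.1017] [ 0.0275 -0.0033  0.0783]
```

View pics/w5.png

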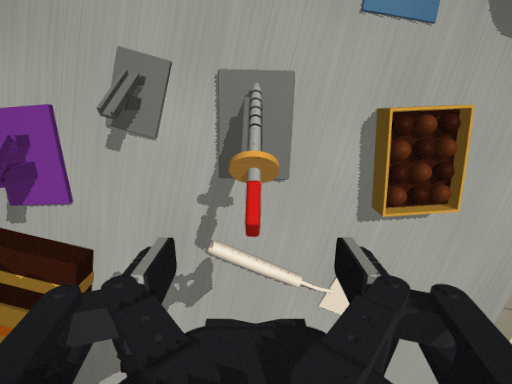

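Emit:
arm_command(
  plan=[
    [1, -0.6, -0.1, 2, 0],
    [1, 0, 0, 3, 0],
    [1, 0, 0, 3, 0],
    [1, 0, 0, 1.5, 0],
    [1, 0, 0, 0, 0],
  ],
  grip_force=60,
)

```text
time: 14.17
tool_pos: [0.4935, -0.3478, 0.08]
ee_rot: [[-0.228, 0.974, -0.007], [0.974, 0.228, 0.007], [0.008, -0.005, -1.0]]
wrist_force: [-0.7, 0.2, -1.6]
gripper_width: 0.0856
grasp_force: 0.0
```

Emit:
arm_command(
  plan=[
    [0, 0, 0, 0, 0],
    [0, 0, 0, 0, 0],
    [0, 0, 0, 0, 0],
    [0, 0, 0, 0, 0],
    [0, 0, 0, 0, 0],
  ],
)

```text
time: 14.58
tool_pos: [0.4973, -0.3518, 0.0867]
ee_rot: [[-0.228, 0.974, 0.002], [0.974, 0.228, -0.002], [-0.002, 0.002, -1.0]]
wrist_force: [0.2, -0.5, -0.2]
gripper_width: 0.0251
grasp_force: 0.0
```

Emit:
arm_command(
  plan=[
    [0, 0, 0, 0, 0],
    [0, 0, 0, 0, 0],
    [0, 0, 0, 0, 0],
    [0, 0, 0, -1, 0],
    [0, 0, 0, -2, 0],
  ],
)

```text
time: 15.0
tool_pos: [0.4942, -0.349, 0.1122]
ee_rot: [[-0.228, 0.974, -0.006], [0.974, 0.228, 0.005], [0.006, -0.004, -1.0]]
wrist_force: [-0.2, -0.4, -0.9]
gripper_width: 0.0112
grasp_force: 58.6
```

Emit:
arm_command(
  plan=[
    [0, 0, 0, -3, 0],
    [0, 0, 0, -4, 0],
    [0, 0, 0, -4, 0],
    [0, 0, 0, -3, 0],
    [0, 0, 0, 0, 0],
  ],
)

```text
time: 15.42
tool_pos: [0.4996, -0.3541, 0.2648]
ee_rot: [[-0.228, 0.974, 0.011], [0.974, 0.228, -0.011], [-0.013, 0.008, -1.0]]
wrist_force: [0.6, -0.5, -0.6]
gripper_width: 0.0115
grasp_force: 58.8
```

```bash
python3 - <<'E'
from h import *
s=sense(); c=camera('wrist'); print(s['tool_pos'].round(4),s['gripper_width'],s['grasp_force'],s['wrist_force'])
rodfit(s,c)
for k in ['rod_handle','rod_tip','rod']:
    for d in tip_of(c,k)[:1]:
        w=world(c,d['position'],s); print(k,d['confidence'],w.round(4),((w-s['tool_pos'])@s['ee_rot']).round(4))
E
```

```text
[ 0.4996 -0.3541  0.2648] 0.011532042482178886 58.78269553184509 [ 0.57241577 -0.54319565 -0.63172822]
red 2052 mean [ 0.0083  0.0005 -0.0581] min [-0.0198 -0.0054 -0.0706] max [ 0.0243  0.0063 -0.0318] axis [0.772 0.01  0.635] tilt deg 50.6
all 6734 mean [ 0.0338  0.0006 -0.0249] min [-0.0209 -0.0222 -0.0706] max [0.1084 0.022  0.0582] axis [0.645 0.002 0.764] tilt deg 40.2
rod_handle 0.96 [ 0.4991 -0.3511  0.3098] [ 0.0025  0.0006 -0.045 ]
rod_tip 0.94 [ 0.4757 -0.2463  0.2   ] [0.1112 0.0008 0.0634]
rod 0.67 [ 0.49   -0.3206  0.2815] [ 0.0345 -0.0016 -0.0171]
```

Emit:
arm_command(
  plan=[
    [0, 0, 0, 0, 0],
    [0, 0, 0, 0, 0],
    [0, 0, 0, 0, 0],
    [0, 0, 0, 0, 0],
    [0, 0, 0, 0, 0],
  ],
  grip_force=20,
)

```text
time: 16.08
tool_pos: [0.4963, -0.351, 0.2546]
ee_rot: [[-0.228, 0.974, -0.0], [0.974, 0.228, 0.001], [0.001, -0.0, -1.0]]
wrist_force: [-0.1, 0.7, -0.8]
gripper_width: 0.0114
grasp_force: 58.7
```

```bash
cat >> h.py <<'E'
def rodpose():
    s=sense(); c=camera('wrist'); print(s['time'],s['tool_pos'].round(4),'w',round(s['gripper_width'],4),'g',round(s['grasp_force'],1),'F',s['wrist_force'].round(1))
    r={}
    for k in ['rod_handle','rod_tip','rod']:
        for d in tip_of(c,k)[:1]:
            w=world(c,d['position'],s); r[k]=(w-s['tool_pos'])@s['ee_rot']; print(k,round(d['confidence'],2),w.round(4),r[k].round(4))
    if 'rod_tip' in r and 'rod_handle' in r:
        v=r['rod_tip']-r['rod_handle']; print('len',np.linalg.norm(v).round(3),'from vertical deg',np.degrees(np.arctan2(v[0],v[2])).round(1))
    return s,c,r
E
python3 -c "
from h import *
rodpose()"
```

```text
16.0833 [ 0.4963 -0.351   0.2546] w 0.0114 g 58.7 F [-0.1  0.7 -0.8]
rod_handle 0.79 [ 0.4942 -0.349   0.3026] [ 0.0024 -0.0016 -0.048 ]
rod_tip 0.62 [ 0.4728 -0.2411  0.1926] [0.1123 0.0021 0.062 ]
rod 0.84 [ 0.4891 -0.3204  0.2706] [ 0.0314 -0.0001 -0.016 ]
len 0.156 from vertical deg 45.0
```

Emit:
arm_command(
  plan=[
    [0.05, 0, 0, 0, 0],
    [0.05, 0, 0, 0, 0],
    [0.05, 0, 0, 0, 0],
    [0.05, 0, 0, 0, 0],
    [0.05, 0, 0, 0, 0],
  ],
  grip_force=20,
)

```text
time: 16.7
tool_pos: [0.4964, -0.3511, 0.255]
ee_rot: [[-0.228, 0.974, -0.0], [0.974, 0.228, -0.0], [-0.0, -0.0, -1.0]]
wrist_force: [0.1, 0.3, -0.6]
gripper_width: 0.0115
grasp_force: 58.7
```

```bash
python3 -c "
from h import *
rodpose()"
```

```text
16.7 [ 0.4964 -0.3511  0.255 ] w 0.0115 g 58.7 F [ 0.1  0.3 -0.6]
rod_handle 0.98 [ 0.4952 -0.3457  0.2999] [ 0.0055  0.0001 -0.0449]
rod_tip 0.72 [ 0.4706 -0.2434  0.1911] [ 0.1107 -0.0006  0.0639]
rod 0.98 [ 0.4891 -0.3177  0.271 ] [ 0.0342  0.0005 -0.016 ]
len 0.151 from vertical deg 44.0
```

```bash
python3 - <<'E'
from h import *
c=camera('top'); P=cloud(c); 
yaw=-.262; ex=np.array([np.cos(yaw),np.sin(yaw)]); ey=np.array([-ex[1],ex[0]])
D=P[:,:2]-[.5635,.2575]; u=D@ex; v=D@ey
for a in range(-90,190,20):
    m=(u*1000>=a)&(u*1000<a+20)&(v<0)&(v>-.2)
    lid=m&(abs(P[:,2]-.09)<.006); low=m&(P[:,2]>.012)&(P[:,2]<.08)
    print(a,lid.sum(),v[lid].min().round(4) if lid.any() else None,'| side',low.sum(),(v[low].min().round(4),P[low,2].max().round(3)) if low.any() else '')
plan([.55,.02,.2],1.309,16,0)
E
```

```text
-90 115 -0.1036 | side 139 (np.float64(-0.1052), np.float64(0.08))
-70 306 -0.1046 | side 65 (np.float64(-0.1054), np.float64(0.079))
-50 295 -0.1023 | side 61 (np.float64(-0.104), np.float64(0.08))
-30 248 -0.1002 | side 63 (np.float64(-0.1027), np.float64(0.08))
-10 218 -0.0991 | side 65 (np.float64(-0.1075), np.float64(0.079))
10 244 -0.0989 | side 61 (np.float64(-0.107), np.float64(0.079))
30 265 -0.0984 | side 58 (np.float64(-0.106), np.float64(0.08))
50 264 -0.0965 | side 62 (np.float64(-0.1047), np.float64(0.08))
70 254 -0.0966 | side 58 (np.float64(-0.1032), np.float64(0.08))
90 206 -0.0956 | side 52 (np.float64(-0.1022), np.float64(0.08))
110 234 -0.0937 | side 58 (np.float64(-0.0947), np.float64(0.08))
130 237 -0.093 | side 56 (np.float64(-0.0933), np.float64(0.08))
150 226 -0.0915 | side 55 (np.float64(-0.0927), np.float64(0.08))
170 65 -0.0879 | side 36 (np.float64(-0.0914), np.float64(0.08))
[0, 2.18, 0.85, 0.34, np.float64(0.0307)]
[0, 2.21, 0.79, 0.34, np.float64(0.0307)]
[0, 2.23, 0.72, 0.34, np.float64(0.0307)]
[0, 2.25, 0.65, 0.34, np.float64(0.0307)]
[0, 2.27, 0.58, 0.34, np.float64(0.0307)]
[0, 2.29, 0.51, 0.35, np.float64(0.0307)]
[0, 2.3, 0.44, 0.34, np.float64(0.0307)]
[0, 2.31, 0.37, 0.35, np.float64(0.0307)]
[0, 2.32, 0.3, 0.34, np.float64(0.0307)]
[0, 2.33, 0.23, 0.35, np.float64(0.0307)]
[0, 2.34, 0.16, 0.34, np.float64(0.0307)]
[0, 2.34, 0.08, 0.35, np.float64(0.0307)]
[0, 2.35, 0.01, 0.34, np.float64(0.0307)]
[0, 2.34, -0.06, 0.35, np.float64(0.0307)]
[0, 2.34, -0.13, 0.34, np.float64(0.0307)]
[0, 2.34, -0.21, 0.35, np.float64(0.0307)]
```

```bash
python3 - <<'E'
from h import *
plan([.476,.048,.1285],1.371,15,0)
E
```

```text
[0, 2.62, 0.47, 0.84, np.float64(0.0287)]
[0, 2.63, 0.4, 0.84, np.float64(0.0287)]
[0, 2.64, 0.32, 0.84, np.float64(0.0287)]
[0, 2.65, 0.25, 0.84, np.float64(0.0287)]
[0, 2.66, 0.17, 0.84, np.float64(0.0287)]
[0, 2.66, 0.09, 0.84, np.float64(0.0287)]
[0, 2.67, 0.02, 0.85, np.float64(0.0287)]
[0, 2.66, -0.06, 0.84, np.float64(0.0287)]
[0, 2.66, -0.13, 0.85, np.float64(0.0287)]
[0, 2.66, -0.21, 0.84, np.float64(0.0287)]
[0, 2.65, -0.29, 0.85, np.float64(0.0287)]
[0, 2.64, -0.36, 0.84, np.float64(0.0287)]
[0, 2.63, -0.44, 0.85, np.float64(0.0287)]
[0, 2.61, -0.52, 0.84, np.float64(0.0287)]
[0, 2.6, -0.59, 0.85, np.float64(0.0287)]
```

Emit:
arm_command(
  plan=[
    [0, 2.62, 0.47, 0.84, 0.0287],
    [0, 2.63, 0.4, 0.84, 0.0287],
    [0, 2.64, 0.32, 0.84, 0.0287],
    [0, 2.65, 0.25, 0.84, 0.0287],
    [0, 2.66, 0.17, 0.84, 0.0287],
  ],
)

```text
time: 17.37
tool_pos: [0.4894, -0.217, 0.2127]
ee_rot: [[-0.085, 0.996, 0.0], [0.996, 0.085, -0.0], [-0.0, 0.0, -1.0]]
wrist_force: [0.6, -0.2, -2.4]
gripper_width: 0.0112
grasp_force: 58.7
```

Emit:
arm_command(
  plan=[
    [0, 2.66, 0.09, 0.84, 0.0287],
    [0, 2.67, 0.02, 0.84, 0.0287],
    [0, 2.66, -0.06, 0.84, 0.0287],
    [0, 2.66, -0.13, 0.84, 0.0287],
    [0, 2.66, -0.21, 0.84, 0.0287],
  ],
)

```text
time: 17.78
tool_pos: [0.4827, -0.0839, 0.1709]
ee_rot: [[0.059, 0.998, 0.001], [0.998, -0.059, -0.0], [-0.0, 0.001, -1.0]]
wrist_force: [-0.7, -0.5, -0.9]
gripper_width: 0.0111
grasp_force: 58.6
```

Emit:
arm_command(
  plan=[
    [0, 2.65, -0.29, 0.84, 0.0287],
    [0, 2.64, -0.36, 0.84, 0.0287],
    [0, 2.63, -0.44, 0.85, 0.0287],
    [0, 2.61, -0.52, 0.85, 0.0287],
    [0, 2.0, -0.59, 0.85, 0.0287],
  ],
)

```text
time: 18.2
tool_pos: [0.4749, 0.0439, 0.1286]
ee_rot: [[0.2, 0.98, 0.001], [0.98, -0.2, 0.0], [0.001, 0.001, -1.0]]
wrist_force: [0.1, -0.2, -0.9]
gripper_width: 0.0114
grasp_force: 58.6
```

Emit:
arm_command(
  plan=[
    [0, 0, 0, 0, 0],
    [0, 0, 0, 0, 0],
    [0, 0, 0, 0, 0],
  ],
)

```text
time: 18.45
tool_pos: [0.4754, 0.0416, 0.1292]
ee_rot: [[0.199, 0.98, 0.001], [0.98, -0.199, -0.001], [-0.0, 0.001, -1.0]]
wrist_force: [0.2, -0.5, -0.5]
gripper_width: 0.0115
grasp_force: 58.6
```

```bash
python3 -c "
from h import *
rodpose()"
```

```text
18.45 [0.4754 0.0416 0.1292] w 0.0115 g 58.6 F [ 0.2 -0.5 -0.5]
rod_handle 0.8 [0.4772 0.0446 0.1762] [ 0.0033  0.0012 -0.0471]
rod_tip 0.89 [0.4995 0.1513 0.0667] [0.1123 0.0017 0.0624]
rod 0.65 [0.4815 0.0746 0.1434] [ 0.0335 -0.0006 -0.0143]
len 0.154 from vertical deg 44.9
```

Emit:
arm_command(
  plan=[
    [0, 1, 0, 0, 0],
    [0, 0.8, 0, 0, 0],
    [0, 1.0, 0, -0.8, 0],
    [0, 1.1, 0, -0.9, 0],
    [0, 0, 0, 0, 0],
  ],
)

```text
time: 19.07
tool_pos: [0.4839, 0.0812, 0.1476]
ee_rot: [[0.197, 0.98, 0.002], [0.98, -0.197, -0.001], [-0.001, 0.002, -1.0]]
wrist_force: [-1.2, -2.4, 1.7]
gripper_width: 0.0114
grasp_force: 59.1
```

```bash
python3 -c "
from h import *
rodpose()"
```

```text
19.0667 [0.4839 0.0812 0.1476] w 0.0114 g 59.1 F [-1.2 -2.4  1.7]
rod_handle 0.7 [0.4808 0.0825 0.1909] [ 0.0006 -0.0031 -0.0434]
rod_tip 0.95 [0.5022 0.166  0.0689] [0.0869 0.0011 0.0786]
rod 0.72 [0.4877 0.108  0.1597] [ 0.027  -0.0015 -0.0121]
len 0.149 from vertical deg 35.3
```

It pivots as planned, with only about 3 N on the wrist and the tilt down to 35°. I'll keep following the arc to vertical.

Emit:
arm_command(
  plan=[
    [0, 1.1, 0, -0.8, 0],
    [0, 1.2, 0, -0.7, 0],
    [0, 1.2, 0, -0.5, 0],
    [0, 1.3, 0, -0.4, 0],
    [0, 1.3, 0, -0.3, 0],
  ],
)

```text
time: 19.68
tool_pos: [0.4943, 0.141, 0.1732]
ee_rot: [[0.199, 0.98, -0.002], [0.98, -0.199, -0.001], [-0.001, -0.002, -1.0]]
wrist_force: [-1.8, -3.5, -0.7]
gripper_width: 0.0115
grasp_force: 59.8
```

Emit:
arm_command(
  plan=[
    [0, 1.4, 0, -0.1, 0],
    [0, 1.3, 0, -0.1, 0],
    [0, 0.4, 0, 0, 0],
    [0, 0, 0, 0, 0],
    [0, 0, 0, 0, 0],
  ],
)

```text
time: 20.1
tool_pos: [0.5012, 0.1715, 0.1747]
ee_rot: [[0.199, 0.98, 0.0], [0.98, -0.199, 0.002], [0.002, 0.0, -1.0]]
wrist_force: [-0.7, -1.7, -0.4]
gripper_width: 0.0112
grasp_force: 60.3
```

```bash
python3 -c "
from h import *
rodpose()"
```

```text
20.1 [0.5012 0.1715 0.1747] w 0.0112 g 60.3 F [-0.7 -1.7 -0.4]
rod_handle 0.73 [0.5004 0.1695 0.2235] [-0.0021 -0.0003 -0.0488]
rod_tip 0.81 [0.4979 0.1619 0.0676] [-0.0103 -0.0013  0.1071]
rod 0.91 [0.4979 0.1681 0.1801] [-0.004  -0.0025 -0.0053]
len 0.156 from vertical deg -3.0
```

Emit:
arm_command(
  plan=[
    [0, -1, 0, -1, 0],
    [0, -0.5, 0, -3, 0],
    [0, 0, 0, -3, 0],
    [0, 0.5, 0, -2, 0],
    [0, 1, 0.5, 0, 0],
  ],
)

```text
time: 20.72
tool_pos: [0.5093, 0.1691, 0.272]
ee_rot: [[0.201, 0.98, 0.013], [0.98, -0.201, 0.002], [0.005, 0.012, -1.0]]
wrist_force: [0.7, -0.2, 0.8]
gripper_width: 0.0113
grasp_force: 60.2
```

Emit:
arm_command(
  plan=[
    [0, 2.5, 1, 0, 0],
    [0, 3, 1, 0, 0],
    [0, 3, 1, 0, 0],
    [0, 1.7, 0.7, 0, 0],
    [0, 0.48, 0.3, 0, 0],
  ],
)

```text
time: 21.13
tool_pos: [0.5673, 0.2685, 0.2636]
ee_rot: [[0.197, 0.98, -0.0], [0.98, -0.197, 0.001], [0.001, -0.001, -1.0]]
wrist_force: [-1.2, -0.4, -0.3]
gripper_width: 0.0112
grasp_force: 60.1
```

Emit:
arm_command(
  plan=[
    [0, 0, 0, 0, 0],
    [0, 0, 0, 0, 0],
    [0, 0, 0, 0, 0],
    [0, 0, 0, 0, 0],
    [0, 0, 0, 0, 0],
  ],
)

```text
time: 21.55
tool_pos: [0.5662, 0.2653, 0.265]
ee_rot: [[0.2, 0.98, 0.0], [0.98, -0.2, 0.0], [0.0, 0.0, -1.0]]
wrist_force: [-0.5, 0.3, -0.9]
gripper_width: 0.0115
grasp_force: 60.1
```

```bash
python3 - <<'E'
from h import *
s,c,r=rodpose(); rodfit(s,c)
P=cloud(c,None,s); m=(np.hypot(P[:,0]-.5637,P[:,1]-.2576)<.032)&(P[:,2]>.12)&(P[:,2]<.13); Q=P[m]
print(len(Q),((Q.min(0)+Q.max(0))/2).round(4),np.ptp(Q,axis=0).round(4))
cv2.imwrite('pics/w6.png',cv2.resize(c['image'][90:330,130:390],(650,600)))
E
```

```text
21.55 [0.5662 0.2653 0.265 ] w 0.0115 g 60.1 F [-0.5  0.3 -0.9]
rod_handle 0.82 [0.5632 0.2628 0.3133] [-0.003  -0.0023 -0.0482]
rod_tip 0.82 [0.5631 0.257  0.1568] [-0.0088 -0.0014  0.1083]
rod 0.84 [0.5647 0.2607 0.2699] [-0.0048 -0.0005 -0.0048]
len 0.157 from vertical deg -2.1
red 2211 mean [ 0.0023  0.0005 -0.0608] min [-0.0191 -0.0056 -0.0687] max [ 0.0128  0.0063 -0.029 ] axis [0.694 0.001 0.72 ] tilt deg 43.9
all 3907 mean [ 0.0044  0.0006 -0.0378] min [-0.0191 -0.0221 -0.0687] max [0.0177 0.023  0.0737] axis [ 0.102 -0.001  0.995] tilt deg 5.9
951 [0.5645 0.2585 0.1239] [0.0533 0.0522 0.0076]
```

View pics/w6.png

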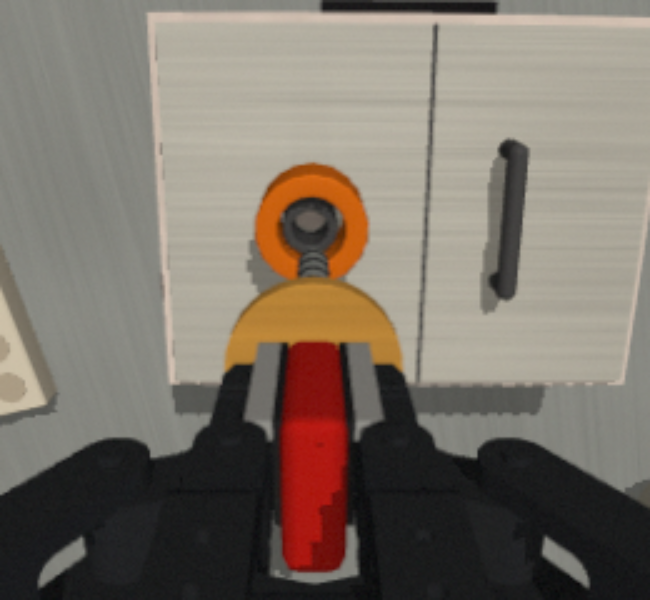

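Emit:
arm_command(
  plan=[
    [0, 0, 0, 1, 0],
    [0, 0, 0, 1.5, 0],
    [0, 0, 0, 1, 0],
    [0, 0, 0, 0.7, 0],
    [0, 0, 0, 0.5, 0],
  ],
)

```text
time: 22.22
tool_pos: [0.5655, 0.2659, 0.2157]
ee_rot: [[0.199, 0.98, -0.003], [0.98, -0.199, -0.001], [-0.001, -0.002, -1.0]]
wrist_force: [-0.4, 1.0, -0.6]
gripper_width: 0.0115
grasp_force: 60.2
```

Emit:
arm_command(
  plan=[
    [0, 0, 0, 0.4, 0],
    [0, 0, 0, 0.4, 0],
    [0, 0, 0, 0, 0],
  ],
)

```text
time: 22.47
tool_pos: [0.5661, 0.2661, 0.2089]
ee_rot: [[0.199, 0.98, -0.001], [0.98, -0.199, -0.0], [-0.0, -0.001, -1.0]]
wrist_force: [0.5, 0.1, -1.4]
gripper_width: 0.0115
grasp_force: 60.2
```

```bash
python3 -c "
from h import *
rodpose()"
```

```text
22.4667 [0.5661 0.2661 0.2089] w 0.0115 g 60.2 F [ 0.5  0.1 -1.4]
rod_handle 0.81 [0.567  0.2663 0.2549] [ 0.0003  0.0008 -0.046 ]
rod_tip 0.93 [0.5644 0.2609 0.1021] [-0.0053 -0.0006  0.1069]
rod 0.73 [0.5629 0.2635 0.2144] [-0.0032 -0.0026 -0.0055]
len 0.153 from vertical deg -2.1
```

Emit:
arm_command(
  plan=[
    [0, -0.1, 0, 1, 0],
    [0, -0.1, 0, 1.2, 0],
    [0, -0.1, 0, 1.2, 0],
    [0, -0.1, 0, 1.2, 0],
    [0, -0.1, 0, 1, 0],
  ],
)

```text
time: 23.08
tool_pos: [0.5649, 0.2622, 0.1518]
ee_rot: [[0.199, 0.98, -0.001], [0.98, -0.199, 0.002], [0.002, -0.001, -1.0]]
wrist_force: [-0.7, 5.1, 1.2]
gripper_width: 0.0112
grasp_force: 60.5
```

Emit:
arm_command(
  plan=[
    [0, -0.1, 0, 1, 0],
    [0, 0, 0, 0.8, 0],
    [0, 0, 0, 0.5, 0],
    [0, 0, 0, 0.3, 0],
    [0, 0, 0, 0, 0],
  ],
)

```text
time: 23.5
tool_pos: [0.5649, 0.2612, 0.1267]
ee_rot: [[0.199, 0.98, -0.001], [0.98, -0.199, 0.002], [0.001, -0.001, -1.0]]
wrist_force: [-0.6, 5.4, -3.0]
gripper_width: 0.0113
grasp_force: 60.2
```

```bash
python3 -c "
from h import *
s,c,r=rodpose();cv2.imwrite('pics/w7.png',c['image'])
s=camera('side')
for d in tip_of(s,'rod')[:1]: print(world(s,d['position']))
"
```

```text
23.5 [0.5649 0.2612 0.1267] w 0.0113 g 60.2 F [-0.6  5.4 -3. ]
rod_handle 0.75 [0.5625 0.2615 0.174 ] [-0.0001 -0.0024 -0.0473]
rod 0.91 [0.5604 0.2591 0.1311] [-0.0029 -0.004  -0.0045]
[0.56087097 0.25431349 0.12886728]
```

Emit:
arm_command(
  plan=[
    [0, -0.15, -0.05, 0.1, 0],
    [0, -0.1, 0, 0.1, 0],
    [0, 0, 0, 0.1, 0],
    [0, 0, 0, 0, 0],
  ],
)

```text
time: 24.13
tool_pos: [0.5644, 0.2593, 0.125]
ee_rot: [[0.199, 0.98, 0.001], [0.98, -0.199, 0.003], [0.003, 0.0, -1.0]]
wrist_force: [-0.8, 5.3, 1.2]
gripper_width: 0.0112
grasp_force: 60.7
```

Emit:
arm_command(
  plan=[
    [0, 0, 0, 0.1, 0],
    [0, 0, 0, 0, 0],
    [0, 0, 0, 0, 0],
  ],
)

```text
time: 24.38
tool_pos: [0.5645, 0.2593, 0.124]
ee_rot: [[0.199, 0.98, 0.001], [0.98, -0.199, 0.003], [0.003, 0.0, -1.0]]
wrist_force: [-0.7, 4.7, 2.0]
gripper_width: 0.0114
grasp_force: 60.7
```

Emit:
arm_command(
  plan=[
    [0, 0, 0, 0.1, 0],
    [0, 0, 0, 0, 0],
    [0, 0, 0, 0, 0],
  ],
)

```text
time: 24.63
tool_pos: [0.5645, 0.2593, 0.123]
ee_rot: [[0.199, 0.98, 0.001], [0.98, -0.199, 0.002], [0.003, 0.0, -1.0]]
wrist_force: [-0.5, 5.6, 1.2]
gripper_width: 0.0113
grasp_force: 60.7
```

Emit:
arm_command(
  plan=[
    [0, 0, 0, 0.1, 0],
    [0, 0, 0, 0, 0],
    [0, 0, 0, 0, 0],
  ],
)

```text
time: 24.88
tool_pos: [0.5645, 0.2593, 0.1228]
ee_rot: [[0.199, 0.98, 0.001], [0.98, -0.199, 0.003], [0.003, 0.001, -1.0]]
wrist_force: [-1.5, 5.1, 6.2]
gripper_width: 0.0112
grasp_force: 61.1
```

Emit:
arm_command(
  plan=[
    [0, 0, 0, 0.1, 0],
    [0, 0, 0, 0, 0],
    [0, 0, 0, 0, 0],
  ],
)

```text
time: 25.13
tool_pos: [0.5646, 0.2593, 0.1228]
ee_rot: [[0.199, 0.98, 0.001], [0.98, -0.199, 0.003], [0.003, 0.001, -1.0]]
wrist_force: [-4.4, 4.2, 9.7]
gripper_width: 0.0117
grasp_force: 61.6
```

```bash
python3 -c "
from h import *
s,c,r=rodpose()
im=c['image'][150:330,160:360];cv2.imwrite('pics/w8.png',cv2.resize(im,(600,540)))
s=camera('side');
for d in tip_of(s,'rod')[:1]: print(world(s,d['position']))
cv2.imwrite('pics/s8.png',cv2.resize(s['image'][220:310,150:270],(800,600),interpolation=2))
"
```

```text
25.1333 [0.5646 0.2593 0.1228] w 0.0117 g 61.6 F [-4.4  4.2  9.7]
rod 0.93 [0.5616 0.2571 0.1316] [-0.0028 -0.0024 -0.0088]
[0.56303972 0.25585815 0.12309748]
```

View pics/s8.png

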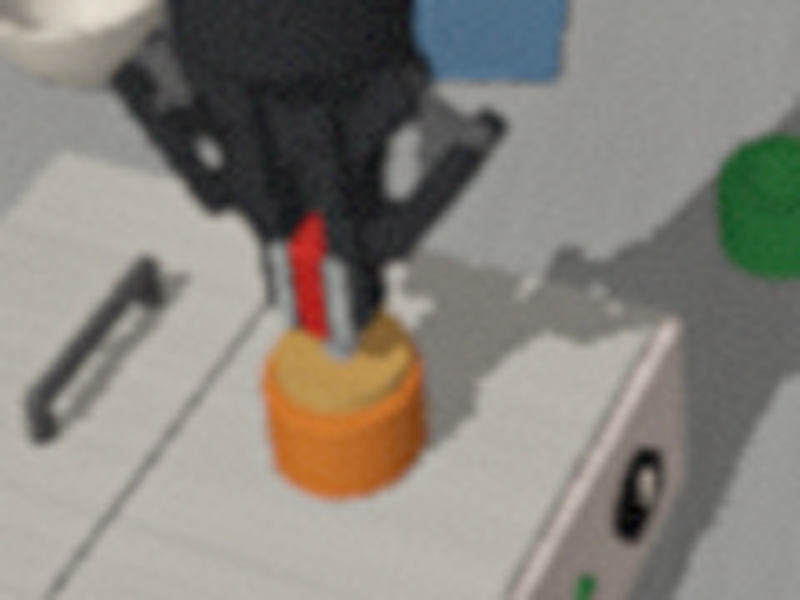

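Emit:
arm_command(
  plan=[
    [0, 0, 0, 0, 0],
    [0, 0, 0, 0, 0],
    [0, 0, 0, -0.1, 0],
    [0, 0, 0, -0.5, 0],
    [0, 0, 0, -0.8, 0],
  ],
  grip_force=60,
)

```text
time: 25.85
tool_pos: [0.5635, 0.2589, 0.1328]
ee_rot: [[0.199, 0.98, -0.001], [0.98, -0.199, 0.002], [0.001, -0.002, -1.0]]
wrist_force: [1.4, 6.7, -4.6]
gripper_width: 0.0112
grasp_force: 59.5
```

Emit:
arm_command(
  plan=[
    [0, 0, 0, -1.2, 0],
    [0, 0, 0, -1.5, 0],
    [0, 0, 0, -1.5, 0],
    [0, 0, 0, -1.5, 0],
    [0, 0, 0, -1.5, 0],
  ],
)

```text
time: 26.27
tool_pos: [0.564, 0.2583, 0.2058]
ee_rot: [[0.199, 0.98, -0.001], [0.98, -0.199, 0.0], [0.0, -0.001, -1.0]]
wrist_force: [0.6, 4.3, -3.4]
gripper_width: 0.0112
grasp_force: 59.7
```

Emit:
arm_command(
  plan=[
    [0, 0, 0, -1.5, 0],
    [0, 0, 0, -1.5, 0],
    [0, 0, 0, -2, 0],
    [0, 0, 0, -2, 0],
    [0, 0, 0, -1.5, 0],
  ],
)

```text
time: 26.68
tool_pos: [0.5648, 0.2562, 0.2926]
ee_rot: [[0.2, 0.98, 0.001], [0.98, -0.2, -0.004], [-0.003, 0.002, -1.0]]
wrist_force: [-0.1, -0.2, -0.7]
gripper_width: 0.0115
grasp_force: 60.1
```

Emit:
arm_command(
  plan=[
    [0, 0, 0, 0, 0],
    [0, 0, 0, 0, 0],
    [0, 0, 0, 0, 0],
  ],
)

```text
time: 26.93
tool_pos: [0.5636, 0.2569, 0.2897]
ee_rot: [[0.2, 0.98, -0.003], [0.98, -0.2, -0.002], [-0.003, -0.002, -1.0]]
wrist_force: [-0.6, -0.5, -0.6]
gripper_width: 0.0114
grasp_force: 60.2
```

```bash
python3 - <<'E'
from h import *
s,c,r=rodpose()
P=cloud(c,None,s); m=(np.hypot(P[:,0]-.5637,P[:,1]-.2576)<.034)&(P[:,2]>.118)&(P[:,2]<.135); Q=P[m]
print('ring',len(Q),((Q.min(0)+Q.max(0))/2).round(4),np.ptp(Q,axis=0).round(4),np.median(Q[:,2]))
E
```

```text
26.9333 [0.5636 0.2569 0.2897] w 0.0114 g 60.2 F [-0.6 -0.5 -0.6]
rod_handle 0.72 [0.5636 0.257  0.3383] [-0.     -0.0001 -0.0486]
rod_tip 0.67 [0.5624 0.2547 0.1822] [-0.0021 -0.0005  0.1075]
rod 0.23 [0.5614 0.2516 0.1797] [-0.0053 -0.0009  0.1101]
len 0.156 from vertical deg -0.8
ring 958 [0.5648 0.2579 0.1227] [0.053  0.0529 0.0094] 0.1252225474761688
```

Emit:
arm_command(
  plan=[
    [0, -1.5, -0.8, 0, 0],
    [0, -3, -1.5, 0, 0],
    [0, -3, -1.5, 0, 0],
    [0, -2.5, -1.3, 0, 0],
    [0, -1.45, -0.7, 0, 0],
  ],
)

```text
time: 27.55
tool_pos: [0.4824, 0.1554, 0.2909]
ee_rot: [[0.2, 0.98, -0.002], [0.98, -0.2, -0.001], [-0.002, -0.002, -1.0]]
wrist_force: [0.5, 0.3, -1.1]
gripper_width: 0.0113
grasp_force: 60.2
```

Emit:
arm_command(
  plan=[
    [0, 0, 0, 1.5, 0],
    [0, 0, 0, 3, 0],
    [0, 0, 0, 3, 0],
    [0, 0, 0, 2.5, 0],
    [0, 0, 0, 1.2, 0],
  ],
)

```text
time: 27.97
tool_pos: [0.4814, 0.1566, 0.1753]
ee_rot: [[0.199, 0.98, -0.007], [0.98, -0.199, -0.001], [-0.003, -0.007, -1.0]]
wrist_force: [-0.1, -0.0, -0.2]
gripper_width: 0.0113
grasp_force: 60.1
```

Emit:
arm_command(
  plan=[
    [0, 0, 0, 0, 0],
    [0, 0, 0, 0, 0],
    [0, 0, 0, 0, 0],
  ],
)

```text
time: 28.22
tool_pos: [0.486, 0.1575, 0.1815]
ee_rot: [[0.199, 0.98, 0.003], [0.98, -0.199, 0.0], [0.001, 0.003, -1.0]]
wrist_force: [-0.2, 0.4, -0.5]
gripper_width: 0.0112
grasp_force: 60.1
```

```bash
python3 -c "
from h import *
rodpose()"
```

```text
28.2167 [0.486  0.1575 0.1815] w 0.0112 g 60.1 F [-0.2  0.4 -0.5]
rod_handle 0.63 [0.4856 0.1562 0.2308] [-0.0012 -0.     -0.0494]
rod_tip 0.97 [0.4843 0.1552 0.0739] [-0.0027 -0.0016  0.1076]
rod 0.64 [0.4844 0.1549 0.1868] [-0.0029 -0.001  -0.0054]
len 0.157 from vertical deg -0.5
```

Emit:
arm_command(
  plan=[
    [0, 0.74, 0, 0, 0],
    [0, 1.2, 0, 0.05, 0],
    [0, 1.2, 0, 0.1, 0],
    [0, 1.2, 0, 0.25, 0],
    [0, 1.2, 0, 0.3, 0],
  ],
)

```text
time: 28.83
tool_pos: [0.4963, 0.2126, 0.1733]
ee_rot: [[0.199, 0.98, 0.001], [0.98, -0.199, -0.001], [-0.001, 0.001, -1.0]]
wrist_force: [-0.3, -3.9, 3.2]
gripper_width: 0.0112
grasp_force: 60.7
```

Emit:
arm_command(
  plan=[
    [0, 0, 0, 0, 0],
  ],
)

```text
time: 28.92
tool_pos: [0.4962, 0.214, 0.1725]
ee_rot: [[0.197, 0.98, 0.001], [0.98, -0.197, 0.001], [0.001, 0.001, -1.0]]
wrist_force: [-0.6, -2.2, 2.1]
gripper_width: 0.0113
grasp_force: 60.6
```

```bash
python3 -c "
from h import *
rodpose()"
```

```text
28.9167 [0.4962 0.214  0.1725] w 0.0113 g 60.6 F [-0.6 -2.2  2.1]
rod_handle 0.97 [0.4963 0.2115 0.2209] [-0.0024  0.0006 -0.0483]
rod 0.69 [0.4918 0.1983 0.1791] [-0.0162 -0.0013 -0.0066]
```

Working: the collar offset corresponds to about 20° of tilt. I'll carry on along the arc.

Emit:
arm_command(
  plan=[
    [0, 1.1, 0, 0.45, 0],
    [0, 1.1, 0, 0.47, 0],
    [0, 1.0, 0, 0.65, 0],
    [0, 1.0, 0, 0.65, 0],
    [0, 0.9, 0, 0.8, 0],
  ],
)

```text
time: 29.53
tool_pos: [0.506, 0.2629, 0.142]
ee_rot: [[0.199, 0.98, 0.0], [0.98, -0.199, 0.0], [0.0, 0.0, -1.0]]
wrist_force: [-1.4, -2.3, 3.8]
gripper_width: 0.0113
grasp_force: 60.8
```

Emit:
arm_command(
  plan=[
    [0, 0.9, 0, 0.8, 0],
    [0, 0.75, 0, 0.95, 0],
    [0, 0.7, 0, 0.95, 0],
    [0, 0.6, 0, 0.9, 0],
    [0, 0, 0, 0, 0],
  ],
)

```text
time: 29.95
tool_pos: [0.5108, 0.2911, 0.1039]
ee_rot: [[0.198, 0.98, -0.002], [0.98, -0.198, -0.001], [-0.001, -0.002, -1.0]]
wrist_force: [-0.3, -2.4, 1.8]
gripper_width: 0.0114
grasp_force: 60.4
```

```bash
python3 -c "
from h import *
s,c,r=rodpose(); rodfit(s,c)
s=sense(); c=camera('side')
for k in ['rod_tip','rod','rod_handle']:
  for d in tip_of(c,k)[:2]: print(k,d['confidence'],world(c,d['position']).round(3))
c=camera('top')
for k in ['rod_tip','rod']:
  for d in tip_of(c,k)[:2]: print(k,d['confidence'],world(c,d['position']).round(3))
"
```

```text
29.95 [0.5108 0.2911 0.1039] w 0.0114 g 60.4 F [-0.3 -2.4  1.8]
rod_handle 0.63 [0.5098 0.2886 0.1584] [-0.0027 -0.0005 -0.0545]
rod_tip 0.56 [0.5666 0.2582 0.0897] [-0.0212  0.0612  0.0141]
rod 0.6 [0.5613 0.2573 0.001 ] [-0.023   0.0564  0.1029]
len 0.094 from vertical deg -15.1
red 2381 mean [ 0.0045  0.0004 -0.0658] min [-0.0408 -0.0074 -0.0768] max [ 0.0201  0.0082 -0.0312] axis [0.981 0.002 0.193] tilt deg 78.9
all 2597 mean [ 0.0011  0.0004 -0.0636] min [-0.0429 -0.0096 -0.1008] max [ 0.0201  0.0099 -0.0311] axis [-0.939 -0.013  0.344] tilt deg 69.9
rod 0.59 [0.501 0.247 0.139]
rod_handle 0.49 [0.507 0.287 0.16 ]
rod_tip 0.79 [0.484 0.155 0.079]
rod_tip 0.23 [0.503 0.251 0.141]
rod 0.74 [0.563 0.255 0.115]
rod 0.66 [0.503 0.252 0.14 ]
```

```bash
python3 - <<'E'
from h import *
s=sense(); s=dict(s); s['tool_pos']=np.array(s['tool_pos'])+[0,0,.09]
plan([.405,.223,.19],2.94,15,0,s)
c=camera('side'); P=cloud(c); ex=np.array([.98,-.199]); ey=np.array([.199,.98])
D=P[:,:2]-[.5635,.2575]; u=D@ex; v=D@ey
for a in range(-100,100,20):
    m=(v*1000>=a)&(v*1000<a+20)&(u<-.06)&(u>-.13)&(P[:,2]>.02)&(P[:,2]<.085)
    if m.any(): 
        i=np.argmin(np.where(m,u,9)); print(a,m.sum(),u[m].min().round(4),P[i,2].round(3),np.median(u[m]).round(4))
E
```

```text
[0, -0.58, -0.61, 0.04, np.float64(-0.1047)]
[0, -0.52, -0.66, 0.04, np.float64(-0.1047)]
[0, -0.44, -0.72, 0.05, np.float64(-0.1047)]
[0, -0.37, -0.76, 0.04, np.float64(-0.1047)]
[0, -0.29, -0.79, 0.05, np.float64(-0.1047)]
[0, -0.2, -0.82, 0.04, np.float64(-0.1047)]
[0, -0.11, -0.83, 0.05, np.float64(-0.1047)]
[0, -0.03, -0.84, 0.04, np.float64(-0.1047)]
[0, 0.06, -0.84, 0.05, np.float64(-0.1047)]
[0, 0.15, -0.83, 0.04, np.float64(-0.1047)]
[0, 0.24, -0.81, 0.05, np.float64(-0.1047)]
[0, 0.32, -0.78, 0.04, np.float64(-0.1047)]
[0, 0.4, -0.74, 0.05, np.float64(-0.1047)]
[0, 0.47, -0.7, 0.04, np.float64(-0.1047)]
[0, 0.54, -0.64, 0.05, np.float64(-0.1047)]
-100 68 -0.0828 0.048 -0.0817
-80 59 -0.0887 0.054 -0.0815
-60 80 -0.0894 0.056 -0.0838
-40 109 -0.0885 0.056 -0.0817
-20 84 -0.0859 0.05 -0.0813
0 83 -0.0846 0.046 -0.0813
20 94 -0.0848 0.04 -0.0816
40 98 -0.0844 0.055 -0.0815
60 115 -0.0849 0.042 -0.0809
80 228 -0.0818 0.029 -0.0773
```

Emit:
arm_command(
  plan=[
    [0, -0.2, 0, -1, 0],
    [0, 0, 0, -2, 0],
    [0, 0, 0, -3, 0],
    [0, 0, 0, -2, 0],
    [0, 0.2, 0, -1, 0],
  ],
)

```text
time: 31.02
tool_pos: [0.5137, 0.291, 0.2012]
ee_rot: [[0.199, 0.98, 0.006], [0.98, -0.199, 0.002], [0.004, 0.006, -1.0]]
wrist_force: [-0.2, 0.8, 0.6]
gripper_width: 0.011
grasp_force: 60.1
```

Emit:
arm_command(
  plan=[
    [0, -0.58, -0.61, 0, -0.105],
    [0, -0.52, -0.66, 0, -0.105],
    [0, -0.44, -0.72, 0, -0.105],
    [0, -0.37, -0.76, 0, -0.105],
    [0, -0.29, -0.79, 0, -0.105],
  ],
)

```text
time: 31.43
tool_pos: [0.4753, 0.2676, 0.1963]
ee_rot: [[-0.324, 0.946, -0.001], [0.946, 0.324, -0.0], [0.0, -0.001, -1.0]]
wrist_force: [0.5, -0.9, -1.0]
gripper_width: 0.0113
grasp_force: 60.1
```

Emit:
arm_command(
  plan=[
    [0, -0.2, -0.82, 0, -0.105],
    [0, -0.11, -0.83, 0, -0.105],
    [0, -0.03, -0.84, 0, -0.105],
    [0, 0.06, -0.84, 0, -0.105],
    [0, 0.15, -0.83, 0, -0.105],
  ],
)

```text
time: 31.85
tool_pos: [0.4397, 0.245, 0.1963]
ee_rot: [[-0.754, 0.656, -0.001], [0.656, 0.754, -0.0], [0.001, -0.001, -1.0]]
wrist_force: [-0.2, 0.1, -0.8]
gripper_width: 0.0112
grasp_force: 60.1
```

Emit:
arm_command(
  plan=[
    [0, 0.24, -0.81, 0, -0.105],
    [0, 0.32, -0.78, 0, -0.105],
    [0, 0.4, -0.74, 0, -0.105],
    [0, 0.47, -0.7, 0, -0.105],
    [0, 0.54, -0.64, 0, -0.1],
  ],
)

```text
time: 32.27
tool_pos: [0.4042, 0.2224, 0.1963]
ee_rot: [[-0.981, 0.195, -0.001], [0.195, 0.981, -0.0], [0.001, -0.0, -1.0]]
wrist_force: [-0.2, -0.4, -0.8]
gripper_width: 0.0112
grasp_force: 60.1
```

Emit:
arm_command(
  plan=[
    [0, 0, 0, 0, 0],
    [0, 0, 0, 0, 0],
    [0, 0, 0, 0, 0],
  ],
)

```text
time: 32.52
tool_pos: [0.4053, 0.2229, 0.1966]
ee_rot: [[-0.979, 0.202, 0.0], [0.202, 0.979, 0.0], [-0.0, 0.0, -1.0]]
wrist_force: [-0.3, -0.9, -0.3]
gripper_width: 0.0114
grasp_force: 60.1
```

```bash
cat >> h.py <<'E'
def rodext():
    "rod from fixed cameras, world"
    for n in ['side','top']:
        c=camera(n); r={}
        for k in ['rod_tip','rod','rod_handle']:
            for d in tip_of(c,k)[:2]: print(n,k,round(d['confidence'],2),world(c,d['position']).round(4))
E
python3 -c "
from h import *
s=sense(); print(s['tool_pos'],np.arctan2(s['ee_rot'][1,0],s['ee_rot'][0,0])); rodext()"
```

```text
[0.40530193 0.22287275 0.19659088] 2.9382092443666834
side rod_tip 0.78 [0.5387 0.1943 0.1797]
side rod 0.57 [0.4459 0.2138 0.2295]
side rod 0.19 [0.4112 0.2237 0.2507]
side rod_handle 0.88 [0.4088 0.222  0.2521]
top rod_tip 0.66 [0.5404 0.1968 0.171 ]
top rod 0.75 [0.4465 0.2161 0.2302]
top rod_handle 0.94 [0.4072 0.2197 0.247 ]
```

Emit:
arm_command(
  plan=[
    [0, 0, 0, 1.5, 0],
    [0, 0, 0, 2, 0],
    [0, 0, 0, 2, 0],
    [0, 0, 0, 1.5, 0],
    [0, 0, 0, 1, 0],
  ],
)

```text
time: 33.33
tool_pos: [0.4039, 0.2223, 0.1147]
ee_rot: [[-0.98, 0.2, -0.003], [0.2, 0.98, -0.001], [0.002, -0.001, -1.0]]
wrist_force: [-0.3, 0.6, -1.7]
gripper_width: 0.0113
grasp_force: 60.1
```

Emit:
arm_command(
  plan=[
    [0, 0, 0, 0.8, 0],
    [0, 0, 0, 0.8, 0],
    [0, 0, 0, 0.8, 0],
    [0, 0, 0, 0.8, 0],
    [0, 0, 0, 0.8, 0],
  ],
)

```text
time: 33.75
tool_pos: [0.4066, 0.2235, 0.0779]
ee_rot: [[-0.98, 0.2, 0.003], [0.2, 0.98, 0.001], [-0.003, 0.002, -1.0]]
wrist_force: [-3.7, 1.5, 6.6]
gripper_width: 0.0111
grasp_force: 61.0
```

Emit:
arm_command(
  plan=[
    [0, 0, 0, 0.8, 0],
    [0, 0, 0, 0.7, 0],
    [0, 0, 0, 0.5, 0],
    [0, 0, 0, 0, 0],
  ],
)

```text
time: 34.08
tool_pos: [0.406, 0.223, 0.0565]
ee_rot: [[-0.98, 0.199, 0.002], [0.199, 0.98, 0.0], [-0.002, 0.001, -1.0]]
wrist_force: [-0.7, 0.2, 3.3]
gripper_width: 0.0113
grasp_force: 60.7
```

```bash
python3 -c "
from h import *
s=sense(); print(s['tool_pos'],s['wrist_force']); rodext()"
```

```text
[0.40596511 0.22304498 0.05651246] [-0.65420992  0.23899363  3.27850451]
side rod_tip 0.8 [0.5571 0.1868 0.0949]
side rod 0.6 [0.4486 0.2146 0.1053]
side rod 0.55 [0.5677 0.2568 0.1077]
side rod_handle 0.76 [0.4044 0.2237 0.1122]
side rod_handle 0.25 [ 6.113e-01 -8.990e-02 -3.000e-04]
top rod_tip 0.52 [0.5541 0.1902 0.0901]
top rod_tip 0.17 [ 0.608  -0.0859  0.0044]
top rod 0.88 [0.4522 0.2162 0.1075]
top rod_handle 0.74 [0.4063 0.222  0.1098]
```

Emit:
arm_command(
  plan=[
    [0, 0, 0, 0.4, 0],
    [0, 0, 0, 0.3, 0],
    [0, 0, 0, 0, 0],
    [0, 0, 0, 0, 0],
  ],
  grip_force=110,
)

```text
time: 34.82
tool_pos: [0.4056, 0.2229, 0.05]
ee_rot: [[-0.98, 0.2, 0.001], [0.2, 0.98, 0.0], [-0.001, 0.001, -1.0]]
wrist_force: [-2.3, 0.9, 6.3]
gripper_width: 0.0108
grasp_force: 107.6
```

Emit:
arm_command(
  plan=[
    [0, 0, 0, -0.5, 0],
    [0, 0, 0, -1.5, 0],
    [0, 0, 0, -2.5, 0],
    [0, 0, 0, -3, 0],
    [0, 0, 0, -2.5, 0],
  ],
)

```text
time: 35.23
tool_pos: [0.4034, 0.222, 0.1498]
ee_rot: [[-0.98, 0.201, -0.004], [0.201, 0.98, -0.001], [0.003, -0.002, -1.0]]
wrist_force: [0.5, 0.3, -0.4]
gripper_width: 0.011
grasp_force: 107.1
```

Emit:
arm_command(
  plan=[
    [0, 0, 0, 0, 0],
    [0, 0, 0, 0, 0],
    [0, 0, 0, 0, 0],
  ],
)

```text
time: 35.48
tool_pos: [0.4034, 0.2221, 0.1481]
ee_rot: [[-0.98, 0.2, -0.003], [0.2, 0.98, -0.001], [0.003, -0.002, -1.0]]
wrist_force: [-0.5, -0.5, -1.4]
gripper_width: 0.0106
grasp_force: 107.1
```

```bash
python3 -c "
from h import *
s=sense(); print(s['tool_pos'],s['wrist_force']); rodext()
c=camera('top')
for d in tip_of(c,'tile')[:2]: print(d['confidence'],world(c,d['position']))
for d in silhouettes(c,'tile')[:1]:
    P=cloud(c,d['mask']); print(P.mean(0),P.min(0),P.max(0))
"
```

```text
[0.40344123 0.22210587 0.14808057] [-0.49561807 -0.48676289 -1.40545223]
side rod_tip 0.88 [0.5541 0.1919 0.1919]
side rod 0.93 [0.4462 0.2126 0.2015]
side rod_handle 0.79 [0.4012 0.2226 0.2026]
top rod_tip 0.72 [0.5525 0.1904 0.1832]
top rod 0.63 [0.4461 0.2147 0.2017]
top rod_handle 0.79 [0.4053 0.223  0.2021]
0.85 [ 0.60756353 -0.0869832   0.00475618]
0.37 [0.56097732 0.25211163 0.0031644 ]
[ 0.60927296 -0.08797381  0.00348583] [ 0.56089009 -0.13590978 -0.00482243] [ 0.65831428 -0.04008602  0.00882113]
```

Emit:
arm_command(
  plan=[
    [0, -0.6, -1.2, 0, 0],
    [0, -0.9, -2.2, 0.3, 0],
    [0, -1, -2.4, 0.3, 0],
    [0, -1, -2.4, 0.3, 0],
    [0, -1, -2.4, 0.3, 0],
  ],
)

```text
time: 36.45
tool_pos: [0.4281, 0.1089, 0.1375]
ee_rot: [[-0.98, 0.199, 0.001], [0.199, 0.98, -0.0], [-0.001, 0.0, -1.0]]
wrist_force: [-0.6, 0.2, -1.1]
gripper_width: 0.0108
grasp_force: 107.2
```

Emit:
arm_command(
  plan=[
    [0, -1, -2.4, 0.3, 0],
    [0, -1, -2.4, 0.3, 0],
    [0, -1, -2.4, 0.3, 0],
    [0, -1, -2.4, 0.3, 0],
    [0, -1, -2.3, 0.3, 0],
  ],
)

```text
time: 36.87
tool_pos: [0.4533, -0.0181, 0.1225]
ee_rot: [[-0.98, 0.2, 0.0], [0.2, 0.98, -0.0], [-0.0, -0.0, -1.0]]
wrist_force: [-0.1, -0.4, 0.2]
gripper_width: 0.0111
grasp_force: 107.2
```

Emit:
arm_command(
  plan=[
    [0, -0.8, -1.8, 0.3, 0],
    [0, -0.5, -1.2, 0.3, 0],
    [0, -0.27, -0.72, 0.1, 0],
    [0, 0, 0, 0, 0],
    [0, 0, 0, 0, 0],
  ],
)

```text
time: 37.28
tool_pos: [0.4609, -0.0561, 0.1155]
ee_rot: [[-0.98, 0.201, -0.0], [0.201, 0.98, 0.001], [0.0, 0.0, -1.0]]
wrist_force: [-0.6, -0.7, -1.0]
gripper_width: 0.011
grasp_force: 107.2
```

Emit:
arm_command(
  plan=[
    [0, 0, 0, 0, 0],
    [0, 0, 0, 0, 0],
    [0, 0, 0, 0, 0],
    [0, 0, 0, 0, 0],
    [0, 0, 0, 0, 0],
  ],
)

```text
time: 37.7
tool_pos: [0.4611, -0.0559, 0.1156]
ee_rot: [[-0.98, 0.199, 0.0], [0.199, 0.98, -0.0], [-0.0, 0.0, -1.0]]
wrist_force: [0.4, -0.4, -1.3]
gripper_width: 0.0106
grasp_force: 107.2
```

```bash
python3 -c "
from h import *
s=sense(); print(s['tool_pos'],s['wrist_force'],s['grasp_force']); rodext(); rodext()
c=camera('side')
for d in silhouettes(c,'rod')[:1]:
    P=cloud(c,d['mask']); P=P[(P[:,2]>.1)&(np.linalg.norm(P[:,:2]-[.53,-.07],axis=1)<.12)]
    h=np.linalg.norm(P[:,:2]-s['tool_pos'][:2],axis=1); m=(h>.06)
    f=np.polyfit(h[m],P[m,2],1); print(m.sum(),f,np.degrees(np.arctan(f[0])))
"
```

```text
[ 0.46108349 -0.05588365  0.11561621] [ 0.37538742 -0.41535813 -1.27596347] 107.23949790000916
side rod_tip 0.75 [ 0.6097 -0.0896  0.1608]
side rod 0.5 [ 0.5026 -0.0668  0.1635]
side rod_handle 0.67 [ 0.462  -0.0552  0.1714]
side rod_handle 0.31 [ 5.585e-01  2.617e-01 -4.000e-04]
top rod_tip 0.55 [ 0.6106 -0.0865  0.1531]
top rod 0.35 [ 0.3013  0.2237 -0.0005]
top rod_handle 0.46 [ 0.5931 -0.4892 -0.0019]
side rod 0.5 [ 0.5066 -0.0673  0.1642]
side rod 0.32 [ 0.6107 -0.0861  0.1585]
side rod_handle 0.68 [ 0.4626 -0.0552  0.1693]
top rod_tip 0.48 [ 0.6096 -0.0873  0.1513]
top rod_handle 0.44 [0.5617 0.2595 0.0889]
60 [-0.07990843  0.173109  ] -4.568707737703929
```

```bash
python3 -c "
from h import *
c=camera('top'); P=cloud(c); m=(np.hypot(P[:,0]-.5637,P[:,1]-.2576)<.036)&(P[:,2]>.118)&(P[:,2]<.135); Q=P[m]
print('ring',len(Q),((Q.min(0)+Q.max(0))/2).round(4),np.median(Q[:,2]))
s=sense(); print(s['time'],s['qvel'].round(4))
if abs(np.median(Q[:,2])-.125)<.005 and len(Q)>50: print(job_done())
"
```

```text
ring 251 [0.5603 0.2564 0.1237] 0.12402352699012105
38.65 [-0.001   0.0011 -0.0008  0.0026  0.0006  0.0001]
the job is handed in; nothing more can be done
None
```

I handed the job in at 38.7 s without seeing the verdict: the ring is flat on the lid around the tube, and the rod went down to its collar and was drawn out. It is now held about 3–5° off level, its tip about 15 cm above the tile's middle. The fingertips were about 27 mm behind the reported TCP, not 14 mm ahead as stated, so the first grasp missed and I corrected for it.

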